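# Set up the EEG preparation tray

## Robot

A 6-joint arm with a two-finger parallel gripper is mounted at the origin on the work surface. World frame = base frame: x ahead of the robot, y to its left, z up, the work surface at z = 0. Lengths are in m, angles in rad, forces in N, time in s.
With the tool pointing down it reaches from about 0.225 to 0.725 m from the base axis. Payload 3.1 kg.
Tool frame: the origin (TCP) lies midway between the tips of the shut fingers; the grasp point (between the pads) lies 19 mm behind it; z points along the fingers, x is the direction in which the jaws open and shut, and the axes are right-handed (so a half turn about z gives the same grasp; the last joint's range is limited). The gripper opens to 85 mm and grips with 20 to 120 N. Pads are 22 mm wide; open, the fingers measure 114 mm over their backs; the gripper's body (76 mm by 85 mm) begins 54 mm behind the grasp point. The pads swing forward as they close: fully open they stand 13 mm farther back than shut.
Start: joints at [-0.128, 0.048, 0.099, 1.622, 0, 1.443], TCP at [0.525, -0, 0.231] pointing down, gripper open.
Joint ranges: [-2.91, 2.91], [-0.99, 1.94], [-1.21, 1.42], [-2.12, 2.29], [-1.49, 1.47], [-3.14, 3.14]. Speed limits (rad/s): [2.79, 2.79, 3.14, 3.14, 3.14, 3.14].

## Interface

Orientations are given as a 3x3 rotation matrix whose columns are the frame's x, y, z axes.
In Python, from station import manip gives the robot as it stands. The module is installed in compiled form; this text tells all that it offers.
- The arm moves only by the tool arm_command, never from a script. Its argument "rows" is a list of rows, each an object of numbers: "wx", "wy", "wz": the turn, a rotation vector about the tool's x, y, z in rad; "x", "y", "z": the shift along the tool's x, y, z in m; "hand": the closure, from -1 (fully open) to 1 (shut). A call has 1 to 20 rows; each row is the pose to reach, as a shift and turn from the pose commanded when the call began, along the tool's axes at that moment; what a row does not reach only later rows make up. A row lasts 1/12 s, in which the tool goes at most 41.7 mm and 7.16 degrees, less where a joint would pass 70% of its speed; a pose out of reach is approached as far as the arm can. A call with a gripper value outside its range is refused whole. The fingers move at their own pace and stop on an object; "force" is the grip in N (left out, the last holds). Time passes only in rows, so rows that repeat a pose let the fingers close. It gives the time, the measured TCP pose, the force and the opening at its end, in the units of the state.
- manip.get_obs(): the state, without advancing time (a new reading comes with each control period).
- manip.read_camera(name): name is "scene" or "side" or "wrist"; returns a dict with "img" (480x640x3 uint8, red, green, blue), "z_map" (480x640 float32, m along the optical axis (not along the pixel's ray), 0 where there is no reading), "K" (3x3 intrinsics, pixels), "cam_to_world" (4x4, takes a point from camera to world coordinates); the wrist camera has in their place "tool_from_camera" (4x4, takes a point from camera to tool coordinates, whose origin is the TCP and whose axes are the tool frame's). Camera axes: x right, y down, z forward; pixel columns grow to the right and rows downward; lengths in m; the calibration is good to about 2 mm. A picture is of the moment at which its call begins: read the wrist's pose just before it.
- manip.finish_job(): hands the job in, once; it reports no verdict.
The state is a dict: "time": time; "q": joint angles; "dq": joint speeds; "tau": joint torques, N m; "eef_pos": TCP position; "orientation": TCP orientation; "contact_force": force on the tool from outside, world axes, zero at the start; "ft_torque": the same for the moment, N m; "finger_gap": finger opening in m.
Only numpy, scipy, OpenCV 4.12 (cv2) and the standard library are available. Lean on these libraries where they do the work, as an engineer would, in place of code of your own. Each camera call takes 0.05 s, during which the arm holds its last target.

## Task

Set up the preparation tray for the next EEG participant: stand the large gel tub inside the round collar, put the small roll of surgical tape on the spindle, and lay both syringes in the two cradles of their insert, one in each. Leave the small cream pot, the whiteboard marker and the big roll of packing tape where they lie, and set things down rather than dropping them.

Things in the scene. Friction and masses are not known exactly. Their poses are not given: they have to be found in the camera images.
- tub: The large gel tub: white tub with a grey screw lid, 52 mm high; body 60 mm in diameter up to 38 mm, lid 64 mm in diameter above. About 150 g. Stands upright; origin: centre of its underside, z up.
- tape: The small roll of surgical tape: white paper ring lying flat, outer diameter 56 mm, hole 27 mm, 25 mm high. About 40 g. Origin: centre of its underside; z along the roll's axis.
- syringe_a: Syringe lying flat, empty, no needle: clear barrel 22 mm in diameter, 90 mm long; at one end a flange 40 mm wide, 22 high, and a 20 mm thumb plate 18 mm past the barrel; at the other a nozzle 12 mm long. 30 g. Origin: on the barrel's axis, midway along the barrel (z = 0.011 at the start); x along it to the nozzle. The two syringes are alike and interchangeable.
- syringe_b: The other syringe lying flat, empty, no needle: clear barrel 22 mm in diameter, 90 mm long; at one end a flange 40 mm wide, 22 high, and a 20 mm thumb plate 18 mm past the barrel; at the other a nozzle 12 mm long. 30 g. Origin: on the barrel's axis, midway along the barrel (z = 0.011 at the start); x along it to the nozzle. The two syringes are alike and interchangeable.
- tub_insert: Place of the gel tub: the insert with a round collar (inner diameter 80 mm, outer 90, 10 mm high) on its centre; the tub stands inside it on the slab. Grey slab 112 (its x) x 120 (its y) x 12 mm, fixed; three such inserts lie in a row along their y on a low tray (rim z 14 mm). Origin: centre of its underside, z = 0.004; slab top z = 0.016.
- spindle_insert: Place of the surgical tape: the insert with one upright post at its centre (diameter 12 mm, 36 mm above the slab); the tape lies flat on the slab around it. Grey slab 112 (its x) x 120 (its y) x 12 mm, fixed; three such inserts lie in a row along their y on a low tray (rim z 14 mm). Origin: centre of its underside, z = 0.004; slab top z = 0.016.
- syringe_insert: Place of the syringes: insert slab like the others (112 x 120 x 12 mm, origin under its centre, z = 0.004) with two cradles along its x, at y = +33 and -33 mm. Each is two V supports (6 mm thick, 42 wide, 31 high over the slab) at x = +27 and -27 mm; fingers fit between them. A syringe lies barrel in the V's, midway, nozzle either way, axis 39 mm above this origin (world z = 0.043).
- pot: Not for the tray: small cream pot, white with a grey screw lid like the tub but only 44 mm in diameter and 28 mm high. Origin: centre of its underside. Stays where it is.
- big_roll: Not for the tray: big roll of packing tape, a paper-coloured ring lying flat, outer diameter 98 mm, hole 76 mm, 48 mm high. Origin: centre of its underside. Stays where it is.
- marker: Not for the tray: white whiteboard marker lying on its side, 18 to 19 mm thick, 132 mm long, with a clip on its cap, black end plug and no flange. Origin: under the middle of its length; x along it to the cap. Stays where it is.
Not all that is in view belongs to the job. Leave any purple look-alike of the syringe_a alone. Leave any yellow look-alike of the syringe_insert alone.

How it is judged:
At the end, for the whole second after the job is handed in: Tub upright in its collar and tape flat around its spindle, both on the slab (within 12 mm, 5 mm in height); one syringe in each cradle (15 mm along, 9 mm across, 5 mm in height, 0.15 rad); pot, marker and big roll within 30 mm of their starts; all released and at rest (horizontal distance between tub and tub_insert below 0.012 m and angle between each of tub, tape's own z axis and vertical below 0.12 rad and z of tub in the frame of tub_insert between 0.007 and 0.017 m and horizontal distance between tape and spindle_insert below 0.012 m and z of tape in the frame of spindle_insert between 0.007 and 0.017 m and x of syringe_a in the frame of syringe_insert between -0.015 and 0.015 m and z of syringe_a in the frame of syringe_insert between 0.034 and 0.044 m and angle between the x axis of each of syringe_a, syringe_b and the x axis of syringe_insert, either way round below 0.15 rad and x of syringe_b in the frame of syringe_insert between -0.015 and 0.015 m and z of syringe_b in the frame of syringe_insert between 0.034 and 0.044 m and ((y of syringe_a in the frame of syringe_insert between 0.024 and 0.042 m and y of syringe_b in the frame of syringe_insert between -0.042 and -0.024 m) or (y of syringe_a in the frame of syringe_insert between -0.042 and -0.024 m and y of syringe_b in the frame of syringe_insert between 0.024 and 0.042 m)) and distance of each of pot, big_roll, marker from where it was at the start of the episode below 0.03 m and linear speed of each of tub, tape, syringe_a, syringe_b below 0.02 m/s and angular speed of each of tub, tape, syringe_a, syringe_b below 0.3 rad/s); the robot touches nothing.
It fails at once if the gel tub is dropped: it falls freely faster than 0.8 m/s (some 3 cm) (linear speed of tub above 0.8 m/s and contact force between the fingers and tub below 0.05 N).
It fails at once if the surgical tape is dropped: it falls freely faster than 0.8 m/s (some 3 cm) (linear speed of tape above 0.8 m/s and contact force between the fingers and tape below 0.05 N).
It fails at once if the first syringe is dropped: it falls freely faster than 0.8 m/s (some 3 cm) (linear speed of syringe_a above 0.8 m/s and contact force between the fingers and syringe_a below 0.05 N).
It fails at once if the second syringe is dropped: it falls freely faster than 0.8 m/s (some 3 cm) (linear speed of syringe_b above 0.8 m/s and contact force between the fingers and syringe_b below 0.05 N).
It also fails if it takes over 112 s, if anything falls off the work surface, if the arm or the gripper's body presses on something with over 40 N, if the wrist force passes 120 N, or if a joint passes its speed limit or range.

## Working session

There is one attempt and no reset: what is moved stays moved. The work goes in short steps, Python scripts to look and compute and a tool call to move; the robot and the scene stay as the last step left them, time stands still between calls to the robot, and variables do not carry over. Pictures are saved under pics/ and viewed, and the job is handed in when it is done.

Besides the shell and the picture viewer there is one more tool, called after "Call:" by a JSON object that holds its "method" and its "body". arm_command: Moves the arm, as the interface text tells. Its arguments: {"type":"object","properties":{"rows":{"type":"array"},"force":{"type":"number"}},"required":["rows"]}

```bash
mkdir -p pics
cat > h.py <<'E'
import numpy as np,cv2
from station import manip
def cam(n):
    o=manip.get_obs();r=manip.read_camera(n)
    if n=='wrist':
        T=np.eye(4);T[:3,:3]=np.array(o['orientation']).reshape(3,3);T[:3,3]=o['eef_pos'];r['cam_to_world']=T@np.array(r['tool_from_camera'])
    return r
def save(r,name,box=None,s=1):
    im=r['img'][:,:,::-1]
    if box: im=im[box[1]:box[3],box[0]:box[2]]
    cv2.imwrite('pics/'+name,cv2.resize(im,None,fx=s,fy=s,interpolation=cv2.INTER_CUBIC))
def ray(r,u,v,z):
    K=r['K'];T=np.array(r['cam_to_world']);d=T[:3,:3]@np.linalg.solve(K,[u,v,1.]);return T[:3,3]+d*(z-T[2,3])/d[2]
def pts(r):
    z=r['z_map'];v,u=np.mgrid[:480,:640];K=r['K'];P=np.stack([(u-K[0,2])/K[0,0]*z,(v-K[1,2])/K[1,1]*z,z],-1);T=np.array(r['cam_to_world']);return P@T[:3,:3].T+T[:3,3]
E
python3 - <<'E'
from h import *
for n in('scene','side','wrist'):
    r=cam(n);save(r,n+'0.png');print(n,r['K'].tolist(),r['cam_to_world'].round(3).tolist())
print(manip.get_obs())
E
```

```text
scene [[434.9865804671188, 0.0, 318.2475386885605], [0.0, 434.9865804671188, 237.3343178554223], [0.0, 0.0, 1.0]] [[0.477, 0.616, -0.628, 1.062], [0.879, -0.333, 0.341, -0.335], [0.001, -0.714, -0.7, 0.73], [0.0, 0.0, 0.0, 1.0]]
side [[588.6086067447291, 0.0, 315.3826355674135], [0.0, 588.6086067447291, 243.9972517252337], [0.0, 0.0, 1.0]] [[-0.899, -0.222, 0.377, -0.1], [-0.437, 0.496, -0.751, 1.045], [-0.02, -0.84, -0.543, 0.814], [0.0, 0.0, 0.0, 1.0]]
wrist [[377.5040959842419, 0.0, 317.82187253941845], [0.0, 377.5040959842419, 248.10968036415906], [0.0, 0.0, 1.0]] [[1.0, 0.001, -0.003, 0.525], [-0.0, -0.955, -0.295, 0.076], [-0.003, 0.295, -0.955, 0.374], [0.0, 0.0, 0.0, 1.0]]
{'time': 0.15, 'q': array([-1.27844355e-01,  4.85869415e-02,  9.79321294e-02,  1.62200131e+00,
        2.24577614e-05,  1.44300410e+00]), 'dq': array([ 0.0004877 , -0.00238575,  0.00375398, -0.0001918 ,  0.00073479,
       -0.00110478]), 'tau': array([ 1.92174317e-03, -3.39259207e+01,  3.20423770e+01,  1.53483648e-02,
       -7.92531455e-05, -2.20000692e-05]), 'eef_pos': array([5.24516630e-01, 3.33776284e-05, 2.30369946e-01]), 'orientation': array([[ 9.99998303e-01, -5.23854698e-05, -1.84174955e-03],
       [-5.19078227e-05, -9.99999965e-01,  2.59391058e-04],
       [-1.84176307e-03, -2.59295016e-04, -9.99998270e-01]]), 'contact_force': array([ 0.04780062,  0.02176773, -0.53672558]), 'ft_torque': array([-0.00295909,  0.00442858,  0.04955077]), 'finger_gap': 0.08539093054850515}
```

View pics/scene0.png

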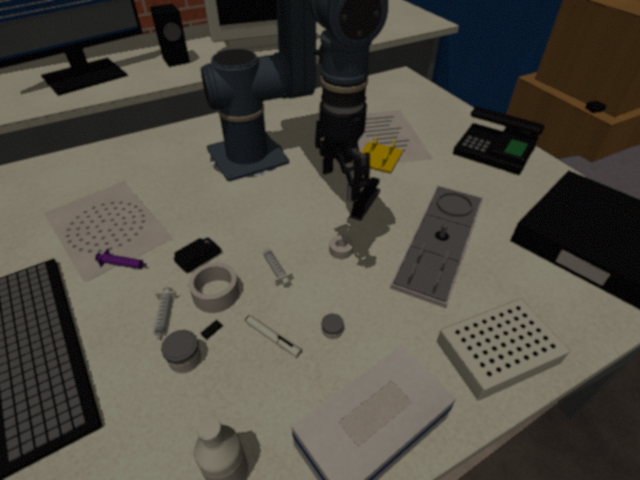

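View pics/side0.png

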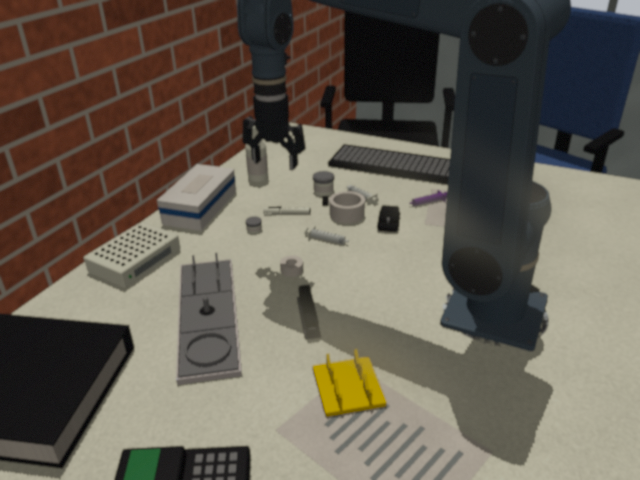

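View pics/wrist0.png

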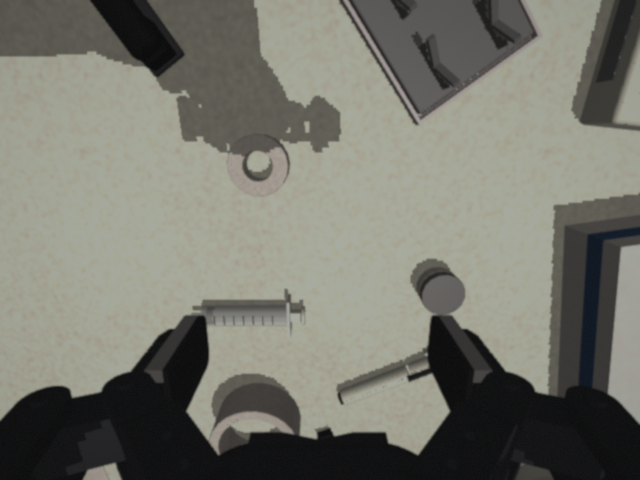

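Candidates in the scene image:
- Tub: (181,348). The look-alike is the pot at (332,325), which is smaller.
- Tape: (341,246). The look-alike is the big roll at (213,287).
- Syringes: (277,266) and (164,312). The look-alikes are the purple syringe at (120,260) and the marker at (273,337).
- Inserts: the grey tray, with collar (455,204), post (442,235) and cradles (430,270). The look-alike is the yellow insert at (381,153).

Next I'll check these in a close crop and measure.

Run:
```python
from h import *
r=cam('scene');save(r,'crop1.png',(90,170,490,390),2)
P=pts(r)
for n,(u,v) in dict(tub=(181,342),pot=(332,321),roll=(213,268),tape=(341,239),syrA=(275,263),syrB=(164,312),collar=(470,197),post=(442,229),slab=(415,280)).items(): print(n,P[v,u].round(4))
r2=cam('side');save(r2,'crop2.png',(90,150,490,400),2);Q=pts(r2)
# objects by height in merged
for nm,A in(('scene',P),('side',Q)):
    m=(A[...,2]>.006)&(A[...,2]<.08)&(A[...,0]>.1)&(A[...,0]<.9)&(abs(A[...,1])<.5)
    n,l,s,c=cv2.connectedComponentsWithStats(m.astype(np.uint8))
    for i in range(1,n):
        if s[i,4]>60:
            X=A[l==i];print(nm,c[i].round(),s[i,4],X.min(0).round(3),X.max(0).round(3),np.median(X,0).round(3))
```

```text
tub [ 0.5707 -0.348   0.0502]
pot [ 0.6477 -0.0798  0.0285]
roll [ 0.4183 -0.2387  0.0397]
tape [0.4567 0.0536 0.022 ]
syrA [ 0.4506 -0.1113  0.02  ]
syrB [ 0.4642 -0.3592  0.0183]
collar [0.4754 0.4324 0.0139]
post [0.5544 0.2665 0.0394]
slab [0.6336 0.1326 0.0156]
scene [383. 155.] 809 [0.125 0.284 0.006] [0.281 0.413 0.043] [0.21  0.339 0.012]
scene [365. 199.] 562 [0.314 0.124 0.006] [0.406 0.248 0.047] [0.372 0.174 0.04 ]
scene [438. 246.] 5971 [0.395 0.083 0.006] [0.715 0.463 0.053] [0.578 0.24  0.015]
scene [574. 254.] 4502 [0.608 0.413 0.006] [0.9   0.5   0.064] [0.75  0.466 0.05 ]
scene [341. 246.] 430 [0.443 0.017 0.006] [0.498 0.074 0.027] [0.475 0.043 0.022]
scene [196. 254.] 997 [ 0.299 -0.305  0.006] [ 0.375 -0.2    0.036] [ 0.348 -0.257  0.029]
scene [119. 260.] 498 [ 0.229 -0.459  0.006] [ 0.316 -0.362  0.024] [ 0.274 -0.413  0.017]
scene [277. 268.] 453 [ 0.389 -0.131  0.006] [ 0.511 -0.091  0.024] [ 0.468 -0.113  0.018]
scene [214. 287.] 1598 [ 0.407 -0.3    0.006] [ 0.505 -0.203  0.05 ] [ 0.468 -0.253  0.036]
scene [163. 310.] 611 [ 0.4   -0.391  0.006] [ 0.513 -0.
[... 1172 characters left out ...]
 0.027] [ 0.609 -0.185  0.016]
side [253. 223.] 218 [ 0.624 -0.1    0.006] [ 0.669 -0.056  0.033] [ 0.642 -0.072  0.026]
side [133. 253.] 3467 [0.762 0.071 0.006] [0.9   0.272 0.053] [0.814 0.19  0.046]
side [325. 235.] 352 [ 0.388 -0.138  0.006] [ 0.509 -0.089  0.027] [ 0.45  -0.106  0.018]
side [207. 321.] 6804 [0.392 0.082 0.006] [0.714 0.461 0.053] [0.529 0.305 0.017]
side [291. 264.] 393 [0.439 0.015 0.006] [0.493 0.076 0.03 ] [0.465 0.054 0.023]
side [308. 311.] 810 [0.303 0.131 0.006] [0.403 0.251 0.05 ] [0.341 0.209 0.043]
side [ 85. 334.] 2808 [0.605 0.413 0.006] [0.897 0.5   0.065] [0.678 0.472 0.06 ]
side [348. 384.] 3196 [0.117 0.253 0.006] [0.277 0.415 0.046] [0.194 0.34  0.013]
```

View pics/crop1.png

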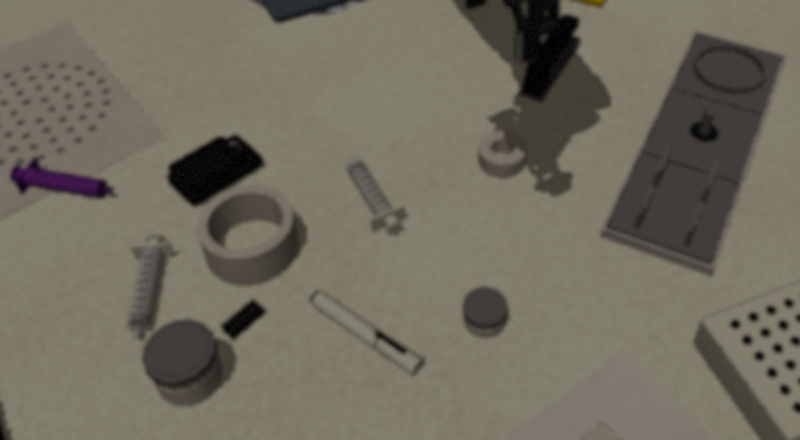

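View pics/crop2.png

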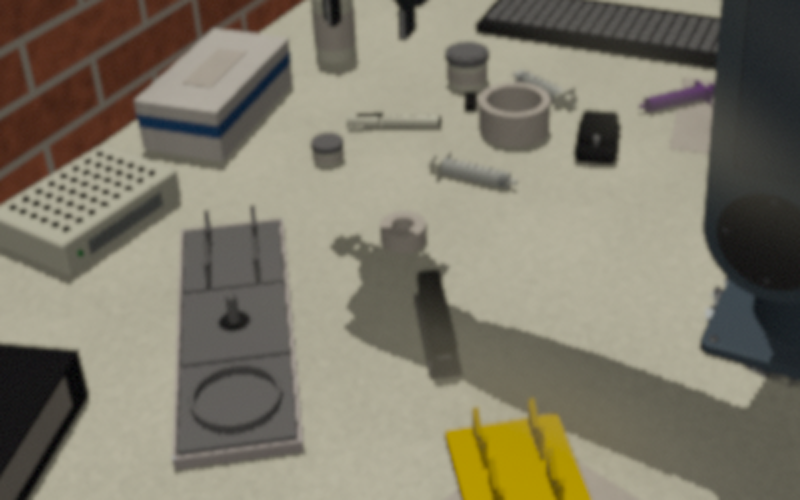

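Run:
```python
from h import *
for n in('scene','side'):
    r=cam(n);P=pts(r);print(n)
    m=(P[...,2]>.006)&(P[...,2]<.06)
    k,l,s,c=cv2.connectedComponentsWithStats(m.astype(np.uint8))
    lab=l[246,428] if n=='scene' else l[321,195]
    M=l==lab;X=P[M]
    S=X[(X[:,2]>.012)&(X[:,2]<.018)][:,:2]
    print('tray rect',cv2.minAreaRect((S*1000).astype(np.float32)), len(S))
    H=X[X[:,2]>.034];q=cv2.minAreaRect((S*1000).astype(np.float32))
    a=np.deg2rad(q[2]); 
    box=cv2.boxPoints(q);e=[box[1]-box[0],box[2]-box[1]];e=max(e,key=np.linalg.norm);e=e/np.linalg.norm(e)
    if e[1]<0:e=-e
    w=np.array([-e[1],e[0]])  # perpendicular
    d=H[:,:2]*1000-np.array(q[0]); print('dir',e,np.degrees(np.arctan2(e[1],e[0])))
    T=np.stack([d@e,d@w,H[:,2]*1000],1);T=T[T[:,0].argsort()];print(T[::max(1,len(T)//40)].round(0).tolist())
    # syringes
    for (u,v) in ([(277,268),(163,310)] if n=='scene' else [(325,235)]):
        R=P[l==l[v,u]]; R=R[R[:,2]>.012]; print('syr',cv2.minAreaRect((R[:,:2]*1000).astype(np.float32)),cv2.fitLine((R[:,:2]*1000).astype(np.float32),cv2.DIST_HUBER,0,.01,.01).ravel())
```

```text
scene
tray rect ((554.3402709960938, 271.8985595703125), (121.91950988769531, 384.6516418457031), 35.62372589111328) 4863
dir [-0.5824597   0.81285954] 125.623726
[[-179.0, -27.0, 43.0], [-178.0, -24.0, 44.0], [-177.0, -26.0, 34.0], [-176.0, 28.0, 34.0], [-176.0, -30.0, 45.0], [-173.0, -29.0, 35.0], [-169.0, 28.0, 39.0], [-149.0, 25.0, 36.0], [-146.0, 28.0, 35.0], [-145.0, 29.0, 36.0], [-144.0, -26.0, 41.0], [-144.0, -29.0, 39.0], [-143.0, -27.0, 36.0], [-142.0, -28.0, 39.0], [-140.0, 25.0, 43.0], [-139.0, -25.0, 39.0], [-138.0, 28.0, 46.0], [-137.0, 28.0, 41.0], [-112.0, 25.0, 45.0], [-111.0, -30.0, 34.0], [-110.0, -29.0, 36.0], [-109.0, -27.0, 34.0], [-106.0, 27.0, 34.0], [-83.0, 30.0, 37.0], [-81.0, -26.0, 35.0], [-79.0, 28.0, 35.0], [-78.0, 29.0, 39.0], [-77.0, 27.0, 39.0], [-76.0, -26.0, 43.0], [-76.0, 30.0, 40.0], [-74.0, 28.0, 42.0], [-74.0, 26.0, 40.0], [-72.0, 25.0, 42.0], [-70.0, -26.0, 44.0], [-6.0, 1.0, 42.0], [-5.0, -1.0, 45.0], [-5.0, -5.0, 46.0], [-4.0, 3.0, 49.0], [-4.0, 3.0, 36.0], [-3.0, 1.0, 52.0], [-2.0, 4.0, 43.0], [0.0, -1.0, 50.0], [3.0, 0.0, 50.0]]
syr ((453.1
[... 958 characters left out ...]
-107.0, -25.0, 37.0], [-105.0, -24.0, 41.0], [-104.0, 28.0, 43.0], [-104.0, 29.0, 37.0], [-102.0, 25.0, 36.0], [-101.0, -27.0, 36.0], [-99.0, -24.0, 40.0], [-96.0, 24.0, 35.0], [-79.0, 26.0, 36.0], [-77.0, -29.0, 35.0], [-74.0, 25.0, 45.0], [-73.0, -26.0, 42.0], [-72.0, 25.0, 44.0], [-70.0, -27.0, 36.0], [-4.0, -4.0, 50.0], [-1.0, -2.0, 52.0], [0.0, -6.0, 37.0], [1.0, 0.0, 50.0], [1.0, -4.0, 48.0], [2.0, 6.0, 47.0], [3.0, 5.0, 38.0], [4.0, -4.0, 53.0], [4.0, -1.0, 37.0], [5.0, -4.0, 49.0], [6.0, -1.0, 41.0], [7.0, 4.0, 44.0]]
syr ((449.109130859375, -106.94612121582031), (43.778709411621094, 121.60942077636719), 82.03256225585938) [ 9.9999917e-01  1.3053841e-03  4.4794949e+02 -1.0655429e+02]
```

```bash
cat >> h.py <<'E'
def go(x,y,z,yaw):
    "tool-frame shift/turn from measured pose to target (tool down, tool x at yaw deg)"
    from scipy.spatial.transform import Rotation as Ro
    o=manip.get_obs();R=np.array(o['orientation']).reshape(3,3);p=np.array(o['eef_pos'])
    a=np.deg2rad(yaw);c,s=np.cos(a),np.sin(a);G=np.array([[c,s,0],[s,-c,0],[0,0,-1.]])
    print('t',o['time'],'shift',(R.T@(np.array([x,y,z])-p)).round(4),'turn',Ro.from_matrix(R.T@G).as_rotvec().round(4))
def obj(r,uv,lo=.006,hi=.08):
    P=pts(r);m=((P[...,2]>lo)&(P[...,2]<hi)).astype(np.uint8);k,l,s,c=cv2.connectedComponentsWithStats(m);return P[l==l[uv[1],uv[0]]] if m[uv[1],uv[0]] else None
E
python3 - <<'E'
from h import *
r=cam('wrist')
X=obj(r,(240,165));t=X[X[:,2]>.018][:,:2]
print('tape',t.min(0),t.max(0),cv2.minEnclosingCircle((t*1000).astype(np.float32)))
X=obj(r,(240,313));print('syrA',X.min(0),X.max(0));b=X[(X[:,2]>.012)]
print(cv2.minAreaRect((b[:,:2]*1000).astype(np.float32)),cv2.fitLine((b[:,:2]*1000).astype(np.float32),cv2.DIST_HUBER,0,.01,.01).ravel())
for u in (206,284):print(ray(r,u,313,.011))
go(.468,.0455,.12,30); go(.468,.0455,.0,30)
E
```

```text
tape [0.44099707 0.0182491 ] [0.49616861 0.07356067] ((468.315673828125, 45.942726135253906), 27.935558319091797)
syrA [ 0.38889626 -0.1311885   0.00664544] [ 0.50898604 -0.09031733  0.02488867]
((450.2835388183594, -104.16026306152344), (40.534061431884766, 119.81134033203125), 81.10204315185547) [ 9.9973273e-01 -2.3117175e-02  4.5384464e+02 -1.0671764e+02]
[ 0.40526911 -0.10899657  0.011     ]
[ 0.48834698 -0.10896485  0.011     ]
t 0.4 shift [-0.0569 -0.0455  0.1111] turn [-1.000e-04  3.000e-04 -5.237e-01]
t 0.4 shift [-0.0568 -0.0455  0.2311] turn [-1.000e-04  3.000e-04 -5.237e-01]
```

Wrist view agrees with the other cameras to about 2 mm. Tape is at (0.468, 0.046), so I'll fetch it first.

Call:
{"method": "arm_command", "body": {"rows": [{"x": -0.057,"y": -0.046,"z": 0.11,"wz": -0.61,"hand": -1},{"x": -0.057,"y": -0.046,"z": 0.11,"wz": -0.61,"hand": -1},{"x": -0.057,"y": -0.046,"z": 0.11,"wz": -0.61,"hand": -1},{"x": -0.057,"y": -0.046,"z": 0.11,"wz": -0.61,"hand": -1},{"x": -0.057,"y": -0.046,"z": 0.11,"wz": -0.61,"hand": -1},{"x": -0.057,"y": -0.046,"z": 0.11,"wz": -0.61,"hand": -1},{"x": -0.057,"y": -0.046,"z": 0.15,"wz": -0.61,"hand": -1},{"x": -0.057,"y": -0.046,"z": 0.19,"wz": -0.61,"hand": -1},{"x": -0.057,"y": -0.046,"z": 0.21,"wz": -0.61,"hand": -1},{"x": -0.057,"y": -0.046,"z": 0.226,"wz": -0.61,"hand": -1},{"x": -0.057,"y": -0.046,"z": 0.226,"wz": -0.61,"hand": -1},{"x": -0.057,"y": -0.046,"z": 0.226,"wz": -0.61,"hand": 1},{"x": -0.057,"y": -0.046,"z": 0.226,"wz": -0.61,"hand": 1},{"x": -0.057,"y": -0.046,"z": 0.226,"wz": -0.61,"hand": 1},{"x": -0.057,"y": -0.046,"z": 0.226,"wz": -0.61,"hand": 1},{"x": -0.057,"y": -0.046,"z": 0.226,"wz": -0.61,"hand": 1},{"x": -0.057,"y": -0.046,"z": 0.226,"wz": -0.61,"hand": 1},{"x": -0.057,"y": -0.046,"z": 0.226,"wz": -0.61,"hand": 1},{"x": -0.057,"y": -0.046,"z": 0.226,"wz": -0.61,"hand": 1}], "force": 25}}

```text
validation failed for argument at $.ro...
```

Call:
{"method": "arm_command", "body": {"rows": [{"wx": 0,"wy": 0,"wz": -0.61,"x": -0.057,"y": -0.046,"z": 0.11,"hand": -1},{"wx": 0,"wy": 0,"wz": -0.61,"x": -0.057,"y": -0.046,"z": 0.11,"hand": -1},{"wx": 0,"wy": 0,"wz": -0.61,"x": -0.057,"y": -0.046,"z": 0.11,"hand": -1},{"wx": 0,"wy": 0,"wz": -0.61,"x": -0.057,"y": -0.046,"z": 0.11,"hand": -1},{"wx": 0,"wy": 0,"wz": -0.61,"x": -0.057,"y": -0.046,"z": 0.11,"hand": -1},{"wx": 0,"wy": 0,"wz": -0.61,"x": -0.057,"y": -0.046,"z": 0.11,"hand": -1},{"wx": 0,"wy": 0,"wz": -0.61,"x": -0.057,"y": -0.046,"z": 0.11,"hand": -1}], "force": 25}}

```text
time: 0.98
eef_pos: [0.4683, 0.046, 0.1216]
orientation: [[0.821, 0.571, 0.001], [0.571, -0.821, -0.0], [0.001, 0.001, -1.0]]
contact_force: [1.0, 0.3, 0.3]
finger_gap: 0.0854
```

Call:
{"method": "arm_command", "body": {"rows": [{"wx": 0,"wy": 0,"wz": 0,"x": 0,"y": 0,"z": 0.04,"hand": -1},{"wx": 0,"wy": 0,"wz": 0,"x": 0,"y": 0,"z": 0.075,"hand": -1},{"wx": 0,"wy": 0,"wz": 0,"x": 0,"y": 0,"z": 0.1,"hand": -1},{"wx": 0,"wy": 0,"wz": 0,"x": 0,"y": 0,"z": 0.117,"hand": -1},{"wx": 0,"wy": 0,"wz": 0,"x": 0,"y": 0,"z": 0.117,"hand": -1},{"wx": 0,"wy": 0,"wz": 0,"x": 0,"y": 0,"z": 0.117,"hand": 1},{"wx": 0,"wy": 0,"wz": 0,"x": 0,"y": 0,"z": 0.117,"hand": 1},{"wx": 0,"wy": 0,"wz": 0,"x": 0,"y": 0,"z": 0.117,"hand": 1},{"wx": 0,"wy": 0,"wz": 0,"x": 0,"y": 0,"z": 0.117,"hand": 1},{"wx": 0,"wy": 0,"wz": 0,"x": 0,"y": 0,"z": 0.117,"hand": 1},{"wx": 0,"wy": 0,"wz": 0,"x": 0,"y": 0,"z": 0.117,"hand": 1},{"wx": 0,"wy": 0,"wz": 0,"x": 0,"y": 0,"z": 0.117,"hand": 1},{"wx": 0,"wy": 0,"wz": 0,"x": 0,"y": 0,"z": 0.117,"hand": 1},{"wx": 0,"wy": 0,"wz": 0,"x": 0,"y": 0,"z": 0.117,"hand": 1},{"wx": 0,"wy": 0,"wz": 0,"x": 0,"y": 0,"z": 0.117,"hand": 1}], "force": 25}}

```text
time: 2.23
eef_pos: [0.4708, 0.0458, 0.0073]
orientation: [[0.82, 0.572, 0.006], [0.573, -0.82, -0.001], [0.005, 0.004, -1.0]]
contact_force: [-0.3, 0.3, 5.5]
finger_gap: 0.0551
```

Call:
{"method": "arm_command", "body": {"rows": [{"wx": 0,"wy": 0,"wz": 0,"x": 0,"y": 0,"z": -0.02,"hand": 1},{"wx": 0,"wy": 0,"wz": 0,"x": 0,"y": 0,"z": -0.05,"hand": 1},{"wx": 0,"wy": 0,"wz": 0,"x": 0,"y": 0,"z": -0.09,"hand": 1},{"wx": 0,"wy": 0,"wz": 0,"x": 0,"y": 0,"z": -0.13,"hand": 1},{"wx": 0,"wy": 0,"wz": 0,"x": 0,"y": 0,"z": -0.15,"hand": 1},{"wx": 0,"wy": 0,"wz": 0,"x": 0,"y": 0,"z": -0.15,"hand": 1}]}}

```text
time: 2.73
eef_pos: [0.4723, 0.0459, 0.1619]
orientation: [[0.82, 0.573, 0.013], [0.573, -0.82, -0.001], [0.011, 0.008, -1.0]]
contact_force: [0.6, 0.6, 0.5]
finger_gap: 0.0551
```

Run:
```python
from h import *
print(manip.get_obs()['finger_gap'],manip.get_obs()['eef_pos'])
go(.56,.16,.16,35)
r=cam('wrist');save(r,'w1.png')
```

```text
0.05514215787552249 [0.47230908 0.04585875 0.16187603]
t 2.7333 shift [ 0.1372 -0.0434  0.003 ] turn [ 0.0081 -0.0107 -0.0011]
```

View pics/w1.png

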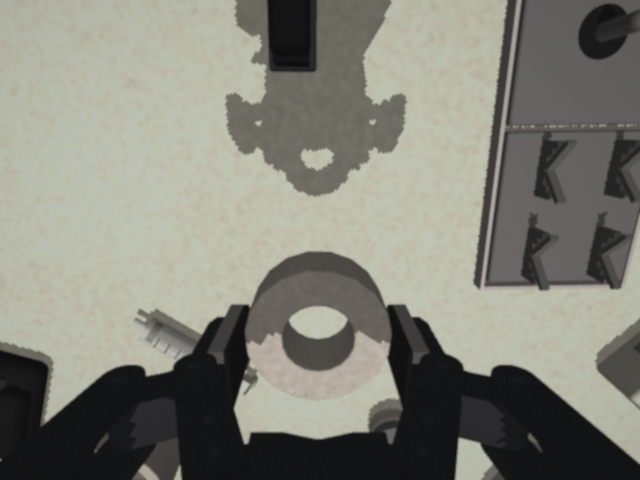

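Tape is held at (318,325). Tray and post are at the right edge (605,30). Moving to where the tray is in view.

Call:
{"method": "arm_command", "body": {"rows": [{"wx": 0,"wy": 0,"wz": 0,"x": 0.04,"y": -0.01,"z": -0.02,"hand": 1},{"wx": 0,"wy": 0,"wz": 0,"x": 0.08,"y": -0.02,"z": -0.04,"hand": 1},{"wx": 0.01,"wy": -0.01,"wz": 0,"x": 0.12,"y": -0.03,"z": -0.04,"hand": 1},{"wx": 0.01,"wy": -0.01,"wz": 0,"x": 0.14,"y": -0.03,"z": -0.04,"hand": 1},{"wx": 0.01,"wy": -0.01,"wz": 0,"x": 0.14,"y": -0.03,"z": -0.04,"hand": 1},{"wx": 0.01,"wy": -0.01,"wz": 0,"x": 0.14,"y": -0.03,"z": -0.04,"hand": 1}]}}

```text
time: 3.28
eef_pos: [0.565, 0.1515, 0.1914]
orientation: [[0.819, 0.574, -0.019], [0.574, -0.819, 0.001], [-0.015, -0.012, -1.0]]
contact_force: [-1.5, -1.1, -0.6]
finger_gap: 0.0549
```

Run:
```python
from h import *
r=cam('wrist');save(r,'w2.png');P=pts(r)
u,v=np.meshgrid(range(640),range(480))
m=(P[...,2]>.045)&(P[...,2]<.058)&(v<250)
k,l,s,c=cv2.connectedComponentsWithStats(m.astype(np.uint8))
for i in range(1,k):
    if s[i,4]>15: X=P[l==i];print(c[i].round(),s[i,4],X.min(0).round(4),X.max(0).round(4),X.mean(0).round(4))
m=(P[...,2]>.021)&(P[...,2]<.03)&(v<250)
X=P[m];print(len(X),manip.get_obs()['eef_pos'])
```

```text
[103.  55.] 3002 [0.3381 0.1328 0.045 ] [0.3955 0.203  0.0486] [0.3665 0.1694 0.0461]
[404.  90.] 255 [0.5471 0.266  0.045 ] [0.5585 0.2778 0.0542] [0.5524 0.2712 0.0507]
[364. 192.] 56 [0.5688 0.194  0.0452] [0.5758 0.2009 0.0487] [0.5727 0.1976 0.0464]
[435. 191.] 52 [0.6135 0.2264 0.045 ] [0.6192 0.2326 0.0488] [0.6165 0.2294 0.0465]
[431. 239.] 43 [0.6344 0.1948 0.045 ] [0.6418 0.201  0.0483] [0.6384 0.1983 0.0464]
[362. 240.] 46 [0.592 0.163 0.045] [0.5981 0.1703 0.0477] [0.5947 0.1669 0.0464]
611 [0.56446367 0.1507228  0.19207153]
```

View pics/w2.png

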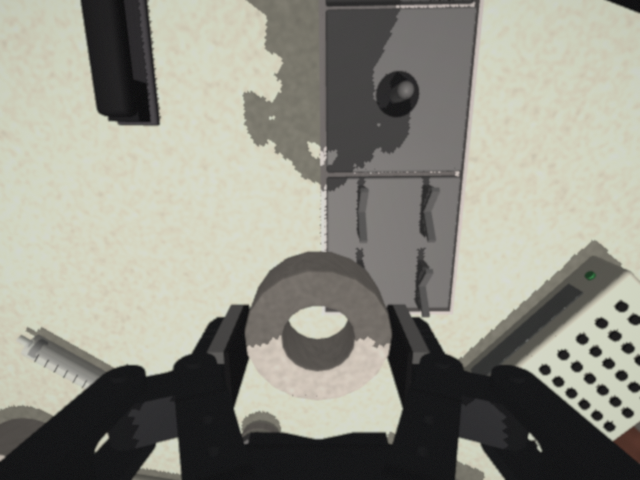

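Run:
```python
from h import *
print(manip.get_obs()['eef_pos'])
go(.5528,.2719,.1,35.6)
```

```text
[0.56446367 0.1507228  0.19207153]
t 3.3333 shift [ 0.0612 -0.1049  0.0924] turn [-0.0117  0.0141 -0.0108]
```

Call:
{"method": "arm_command", "body": {"rows": [{"wx": -0.01,"wy": 0.01,"wz": -0.01,"x": 0.02,"y": -0.035,"z": 0,"hand": 1},{"wx": -0.01,"wy": 0.01,"wz": -0.01,"x": 0.04,"y": -0.07,"z": 0.03,"hand": 1},{"wx": -0.01,"wy": 0.01,"wz": -0.01,"x": 0.061,"y": -0.105,"z": 0.06,"hand": 1},{"wx": -0.01,"wy": 0.01,"wz": -0.01,"x": 0.061,"y": -0.105,"z": 0.09,"hand": 1},{"wx": -0.01,"wy": 0.01,"wz": -0.01,"x": 0.061,"y": -0.105,"z": 0.09,"hand": 1},{"wx": -0.01,"wy": 0.01,"wz": -0.01,"x": 0.061,"y": -0.105,"z": 0.09,"hand": 1},{"wx": -0.01,"wy": 0.01,"wz": -0.01,"x": 0.061,"y": -0.105,"z": 0.09,"hand": 1}]}}

```text
time: 3.92
eef_pos: [0.5539, 0.2707, 0.1055]
orientation: [[0.815, 0.58, 0.0], [0.58, -0.815, -0.001], [-0.0, 0.001, -1.0]]
contact_force: [-0.5, 0.2, 1.3]
finger_gap: 0.0554
```

Run:
```python
from h import *
go(.5528,.2719,.03,35.6)
r=cam('wrist');save(r,'w3.png')
```

```text
t 3.9167 shift [-0.0002 -0.0017  0.0755] turn [ 0.0007  0.0002 -0.0024]
```

View pics/w3.png

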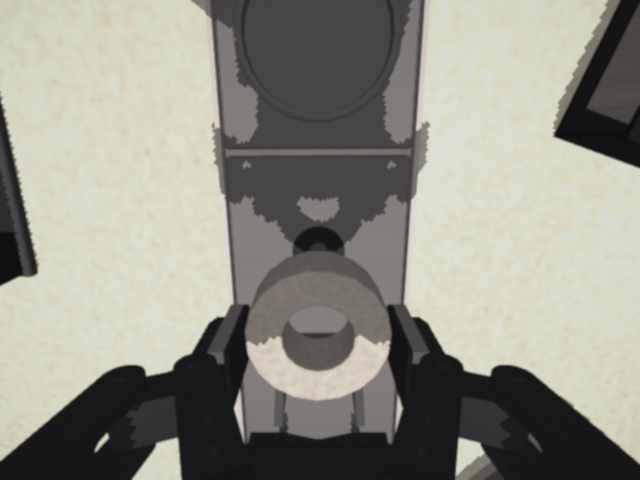

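Tape sits at (318,325) with the post base directly behind it at (318,243), so sideways alignment is good. Lowering.

Call:
{"method": "arm_command", "body": {"rows": [{"wx": 0,"wy": 0,"wz": 0,"x": 0,"y": -0.002,"z": 0.02,"hand": 1},{"wx": 0,"wy": 0,"wz": 0,"x": 0,"y": -0.002,"z": 0.035,"hand": 1},{"wx": 0,"wy": 0,"wz": 0,"x": 0,"y": -0.002,"z": 0.048,"hand": 1},{"wx": 0,"wy": 0,"wz": 0,"x": 0,"y": -0.002,"z": 0.06,"hand": 1},{"wx": 0,"wy": 0,"wz": 0,"x": 0,"y": -0.002,"z": 0.07,"hand": 1},{"wx": 0,"wy": 0,"wz": 0,"x": 0,"y": -0.002,"z": 0.076,"hand": 1},{"wx": 0,"wy": 0,"wz": 0,"x": 0,"y": -0.002,"z": 0.08,"hand": 1},{"wx": 0,"wy": 0,"wz": 0,"x": 0,"y": -0.002,"z": 0.08,"hand": 1},{"wx": 0,"wy": 0,"wz": 0,"x": 0,"y": -0.002,"z": 0.08,"hand": 1},{"wx": 0,"wy": 0,"wz": 0,"x": 0,"y": -0.002,"z": 0.08,"hand": 1}]}}

```text
time: 4.8
eef_pos: [0.5535, 0.2739, 0.0256]
orientation: [[0.814, 0.581, 0.001], [0.581, -0.814, 0.0], [0.001, 0.0, -1.0]]
contact_force: [0.4, -0.0, -0.4]
finger_gap: 0.055
```

Run:
```python
from h import *
o=manip.get_obs();print(o['eef_pos'],o['contact_force'],o['finger_gap'])
save(cam('scene'),'s3.png',(340,130,540,300),4)
```

```text
[0.55354491 0.27392565 0.02556181] [ 0.3697407  -0.0341194  -0.38900761] 0.05503477312730134
```

View pics/s3.png

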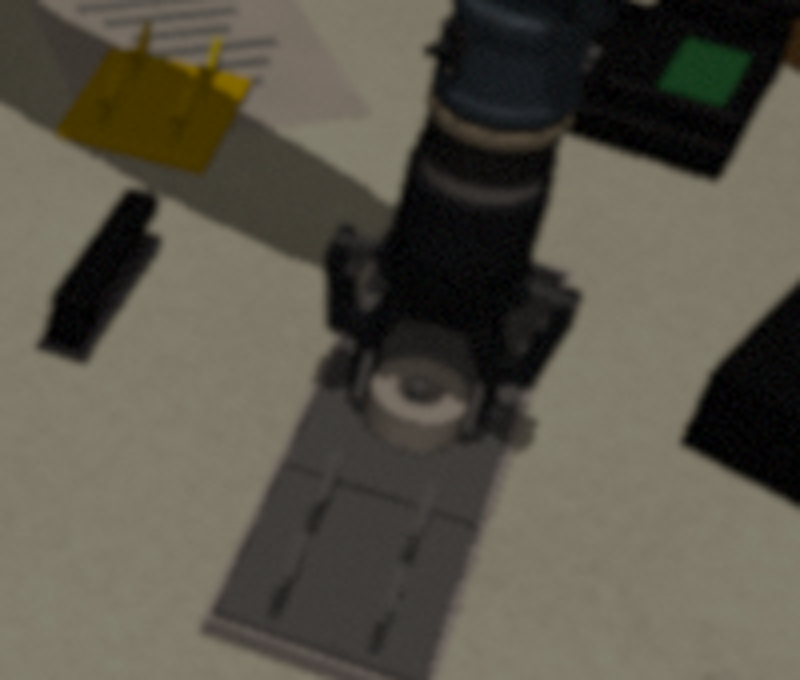

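Call:
{"method": "arm_command", "body": {"rows": [{"wx": 0,"wy": 0,"wz": 0,"x": 0,"y": 0.001,"z": 0.002,"hand": 1},{"wx": 0,"wy": 0,"wz": 0,"x": 0,"y": 0.001,"z": 0.003,"hand": 1},{"wx": 0,"wy": 0,"wz": 0,"x": 0,"y": 0.001,"z": 0.003,"hand": 1},{"wx": 0,"wy": 0,"wz": 0,"x": 0,"y": 0.001,"z": 0.003,"hand": -0.5},{"wx": 0,"wy": 0,"wz": 0,"x": 0,"y": 0.001,"z": 0.003,"hand": -1},{"wx": 0,"wy": 0,"wz": 0,"x": 0,"y": 0.001,"z": 0.003,"hand": -1},{"wx": 0,"wy": 0,"wz": 0,"x": 0,"y": 0.001,"z": 0.003,"hand": -1},{"wx": 0,"wy": 0,"wz": 0,"x": 0,"y": 0.001,"z": 0.003,"hand": -1},{"wx": 0,"wy": 0,"wz": 0,"x": 0,"y": 0.001,"z": 0.003,"hand": -1},{"wx": 0,"wy": 0,"wz": 0,"x": 0,"y": 0.001,"z": -0.03,"hand": -1},{"wx": 0,"wy": 0,"wz": 0,"x": 0,"y": 0.001,"z": -0.07,"hand": -1},{"wx": 0,"wy": 0,"wz": 0,"x": 0,"y": 0.001,"z": -0.11,"hand": -1},{"wx": 0,"wy": 0,"wz": 0,"x": 0,"y": 0.001,"z": -0.14,"hand": -1},{"wx": 0,"wy": 0,"wz": 0,"x": 0,"y": 0.001,"z": -0.14,"hand": -1}]}}

```text
time: 6.02
eef_pos: [0.5578, 0.2744, 0.1743]
orientation: [[0.814, 0.581, 0.014], [0.581, -0.814, 0.005], [0.015, 0.004, -1.0]]
contact_force: [0.7, 0.4, 2.0]
finger_gap: 0.0854
```

Run:
```python
from h import *
r=cam('scene');save(r,'s4.png',(340,130,540,300),4)
P=pts(r);m=(P[...,2]>.034)&(P[...,2]<.046)&(np.hypot(P[...,0]-.5528,P[...,1]-.2719)<.04)&(P[...,2]>.037)
X=P[m];print(cv2.minEnclosingCircle((X[:,:2]*1000).astype(np.float32)),X[:,2].mean())
go(.453,-.108,.17,90)
```

```text
((557.3713989257812, 274.75555419921875), 29.752201080322266) 0.039837168238820185
t 6.0667 shift [-0.3063  0.2506 -0.0017] turn [ 0.0076 -0.0083 -0.9508]
```

View pics/s4.png

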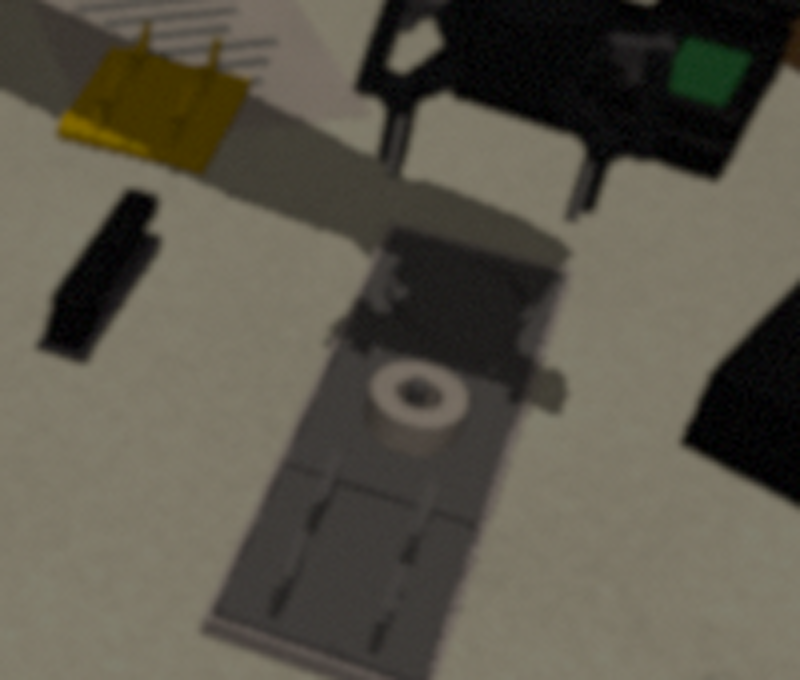

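Tape lies flat around the post (418,395 in the crop). Next is syringe A.

Call:
{"method": "arm_command", "body": {"rows": [{"wx": 0,"wy": 0,"wz": -0.12,"x": -0.03,"y": 0.025,"z": 0,"hand": -1},{"wx": 0,"wy": 0,"wz": -0.95,"x": -0.306,"y": 0.25,"z": 0,"hand": -1},{"wx": 0,"wy": 0,"wz": -0.95,"x": -0.306,"y": 0.25,"z": 0,"hand": -1},{"wx": 0,"wy": 0,"wz": -0.95,"x": -0.306,"y": 0.25,"z": 0,"hand": -1},{"wx": 0,"wy": 0,"wz": -0.95,"x": -0.306,"y": 0.25,"z": 0,"hand": -1},{"wx": 0,"wy": 0,"wz": -0.95,"x": -0.306,"y": 0.25,"z": 0,"hand": -1},{"wx": 0,"wy": 0,"wz": -0.95,"x": -0.306,"y": 0.25,"z": 0,"hand": -1},{"wx": 0,"wy": 0,"wz": -0.95,"x": -0.306,"y": 0.25,"z": 0,"hand": -1},{"wx": 0,"wy": 0,"wz": -0.95,"x": -0.306,"y": 0.25,"z": 0,"hand": -1},{"wx": 0,"wy": 0,"wz": -0.95,"x": -0.306,"y": 0.25,"z": 0,"hand": -1},{"wx": 0,"wy": 0,"wz": -0.95,"x": -0.306,"y": 0.25,"z": 0,"hand": -1},{"wx": 0,"wy": 0,"wz": -0.95,"x": -0.306,"y": 0.25,"z": 0,"hand": -1},{"wx": 0,"wy": 0,"wz": -0.95,"x": -0.306,"y": 0.25,"z": 0,"hand": -1},{"wx": 0,"wy": 0,"wz": -0.95,"x": -0.306,"y": 0.25,"z": 0,"hand": -1}]}}

```text
time: 7.23
eef_pos: [0.4497, -0.1072, 0.1639]
orientation: [[-0.0, 1.0, -0.001], [1.0, 0.0, 0.001], [0.001, -0.001, -1.0]]
contact_force: [0.2, -0.7, 0.7]
finger_gap: 0.0854
```

```bash
cat >> h.py <<'E'
def syr(r,uv):
    X=obj(r,uv);c=cv2.fitLine((X[:,:2]*1000).astype(np.float32),cv2.DIST_HUBER,0,.01,.01).ravel()
    d=c[:2];p=c[2:]
    B=X
    for _ in range(4):   # barrel only: near the axis and high
        n=np.array([-d[1],d[0]]);s=B[:,:2]*1000-p;B=B[abs(s@n)<12.5];B=B[B[:,2]>.010] 
        c=cv2.fitLine((B[:,:2]*1000).astype(np.float32),cv2.DIST_L2,0,.01,.01).ravel();d=c[:2];p=c[2:]
    n=np.array([-d[1],d[0]]);w=(X[:,:2]*1000-p)@n;t=(X[:,:2]*1000-p)@d
    f=t[(abs(w)>13.5)];print('flange at t',np.median(f),'n',len(f),'t range',t.min(),t.max())
    tf=np.median(f);sg=1 if abs(t.max()-tf)<abs(t.min()-tf) else -1
    mid=p+d*(tf-sg*45);print('axis ang',np.degrees(np.arctan2(d[1],d[0])),'mid from flange',mid,'mid from ends',p+d*((t.min()+t.max())/2-sg*3))
    return mid
E
python3 - <<'E'
from h import *
print(manip.get_obs()['eef_pos'])
r=cam('wrist');save(r,'w5.png')
E
```

```text
[ 0.44966042 -0.10723643  0.16393844]
```

View pics/w5.png

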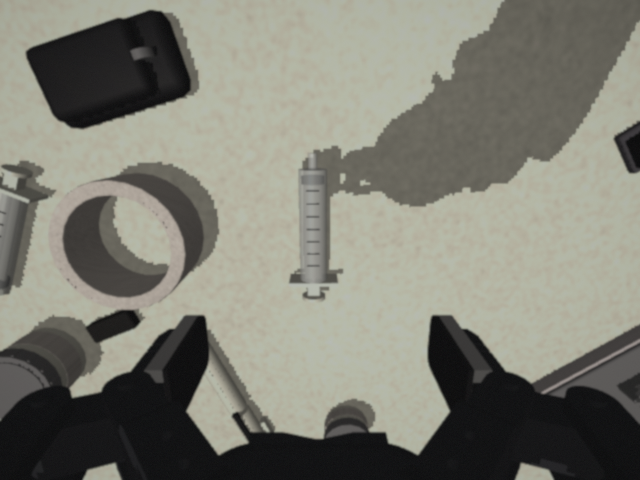

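Run:
```python
from h import *
r=cam('wrist');print(syr(r,(314,230)))
print(ray(r,314,172,.018),ray(r,314,274,.018))
go(.4508,-.1089,.003,90)
```

```text
flange at t 43.11110247468531 n 177 t range -59.141782997954486 61.30769577201661
axis ang 0.32421914 mid from flange [ 446.85447993 -111.06015763] mid from ends [ 446.82633429 -111.06031689]
[ 446.85447993 -111.06015763]
[ 0.40344539 -0.1094675   0.018     ] [ 0.48591829 -0.10963322  0.018     ]
t 7.3333 shift [-0.0021  0.0009  0.1613] turn [-0.0005 -0.0007  0.0017]
```

Call:
{"method": "arm_command", "body": {"rows": [{"wx": 0,"wy": 0,"wz": 0,"x": -0.003,"y": -0.003,"z": 0.04,"hand": -1},{"wx": 0,"wy": 0,"wz": 0,"x": -0.003,"y": -0.003,"z": 0.08,"hand": -1},{"wx": 0,"wy": 0,"wz": 0,"x": -0.003,"y": -0.003,"z": 0.115,"hand": -1},{"wx": 0,"wy": 0,"wz": 0,"x": -0.003,"y": -0.003,"z": 0.14,"hand": -1},{"wx": 0,"wy": 0,"wz": 0,"x": -0.003,"y": -0.003,"z": 0.156,"hand": -1},{"wx": 0,"wy": 0,"wz": 0,"x": -0.003,"y": -0.003,"z": 0.156,"hand": -1},{"wx": 0,"wy": 0,"wz": 0,"x": -0.003,"y": -0.003,"z": 0.156,"hand": 1},{"wx": 0,"wy": 0,"wz": 0,"x": -0.003,"y": -0.003,"z": 0.156,"hand": 1},{"wx": 0,"wy": 0,"wz": 0,"x": -0.003,"y": -0.003,"z": 0.156,"hand": 1},{"wx": 0,"wy": 0,"wz": 0,"x": -0.003,"y": -0.003,"z": 0.156,"hand": 1},{"wx": 0,"wy": 0,"wz": 0,"x": -0.003,"y": -0.003,"z": 0.156,"hand": 1},{"wx": 0,"wy": 0,"wz": 0,"x": -0.003,"y": -0.003,"z": 0.156,"hand": 1},{"wx": 0,"wy": 0,"wz": 0,"x": -0.003,"y": -0.003,"z": 0.156,"hand": 1},{"wx": 0,"wy": 0,"wz": 0,"x": -0.003,"y": -0.003,"z": 0.156,"hand": 1},{"wx": 0,"wy": 0,"wz": 0,"x": -0.003,"y": -0.003,"z": 0.156,"hand": 1},{"wx": 0,"wy": 0,"wz": 0,"x": -0.003,"y": -0.003,"z": 0.156,"hand": 1}], "force": 25}}

```text
time: 8.67
eef_pos: [0.448, -0.1119, 0.0103]
orientation: [[0.001, 1.0, 0.003], [1.0, -0.001, -0.001], [-0.001, 0.003, -1.0]]
contact_force: [-0.5, -0.2, 5.8]
finger_gap: 0.0209
```

Grip is rather high on the barrel (tips near axis height). I'll open a little, lower 7 mm and regrasp.

Call:
{"method": "arm_command", "body": {"rows": [{"wx": 0,"wy": 0,"wz": 0,"x": 0,"y": 0,"z": 0,"hand": 0},{"wx": 0,"wy": 0,"wz": 0,"x": 0,"y": 0,"z": 0,"hand": 0},{"wx": 0,"wy": 0,"wz": 0,"x": 0,"y": 0,"z": 0,"hand": 0},{"wx": 0,"wy": 0,"wz": 0,"x": 0,"y": 0,"z": 0.003,"hand": 0},{"wx": 0,"wy": 0,"wz": 0,"x": 0,"y": 0,"z": 0.006,"hand": 0},{"wx": 0,"wy": 0,"wz": 0,"x": 0,"y": 0,"z": 0.006,"hand": 0}]}}

```text
time: 9.17
eef_pos: [0.4459, -0.1111, 0.0015]
orientation: [[0.001, 1.0, -0.002], [1.0, -0.001, 0.001], [0.001, -0.002, -1.0]]
contact_force: [-0.7, 0.1, -0.3]
finger_gap: 0.0432
```

Call:
{"method": "arm_command", "body": {"rows": [{"wx": 0,"wy": 0,"wz": 0,"x": 0,"y": 0,"z": -0.001,"hand": 1},{"wx": 0,"wy": 0,"wz": 0,"x": 0,"y": 0,"z": -0.001,"hand": 1},{"wx": 0,"wy": 0,"wz": 0,"x": 0,"y": 0,"z": -0.001,"hand": 1},{"wx": 0,"wy": 0,"wz": 0,"x": 0,"y": 0,"z": -0.001,"hand": 1},{"wx": 0,"wy": 0,"wz": 0,"x": 0,"y": 0,"z": -0.001,"hand": 1},{"wx": 0,"wy": 0,"wz": 0,"x": 0,"y": 0,"z": -0.001,"hand": 1},{"wx": 0,"wy": 0,"wz": 0,"x": 0,"y": 0,"z": -0.001,"hand": 1}]}}

```text
time: 9.75
eef_pos: [0.4468, -0.1114, 0.0037]
orientation: [[0.001, 1.0, 0.0], [1.0, -0.001, 0.0], [0.0, 0.0, -1.0]]
contact_force: [0.3, -0.5, 0.1]
finger_gap: 0.021
```

Call:
{"method": "arm_command", "body": {"rows": [{"wx": 0,"wy": 0,"wz": 0,"x": 0,"y": 0,"z": -0.01,"hand": 1},{"wx": 0,"wy": 0,"wz": 0,"x": 0,"y": 0,"z": -0.025,"hand": 1},{"wx": 0,"wy": 0,"wz": 0,"x": 0,"y": 0,"z": -0.05,"hand": 1},{"wx": 0,"wy": 0,"wz": 0,"x": 0,"y": 0,"z": -0.08,"hand": 1},{"wx": 0,"wy": 0,"wz": 0,"x": 0,"y": 0,"z": -0.12,"hand": 1},{"wx": 0,"wy": 0,"wz": 0,"x": 0,"y": 0,"z": -0.15,"hand": 1},{"wx": 0,"wy": 0,"wz": 0,"x": 0,"y": 0,"z": -0.16,"hand": 1},{"wx": 0,"wy": 0,"wz": 0,"x": 0,"y": 0,"z": -0.16,"hand": 1}]}}

```text
time: 10.42
eef_pos: [0.4493, -0.1125, 0.1686]
orientation: [[0.001, 1.0, 0.008], [1.0, -0.001, -0.003], [-0.003, 0.008, -1.0]]
contact_force: [0.3, 0.2, -1.0]
finger_gap: 0.0207
```

Run:
```python
from h import *
o=manip.get_obs();print(o['eef_pos'],o['contact_force'],o['finger_gap'])
r=cam('wrist');save(r,'w6.png')
go(.6056,.1981,.17,125.6)
```

```text
[ 0.44934744 -0.11248249  0.16859745] [ 0.25317349  0.16659981 -0.96567459] 0.02066702988575938
t 10.4667 shift [ 0.3102  0.1574 -0.0041] turn [ 0.0033  0.0027 -0.6221]
```

View pics/w6.png

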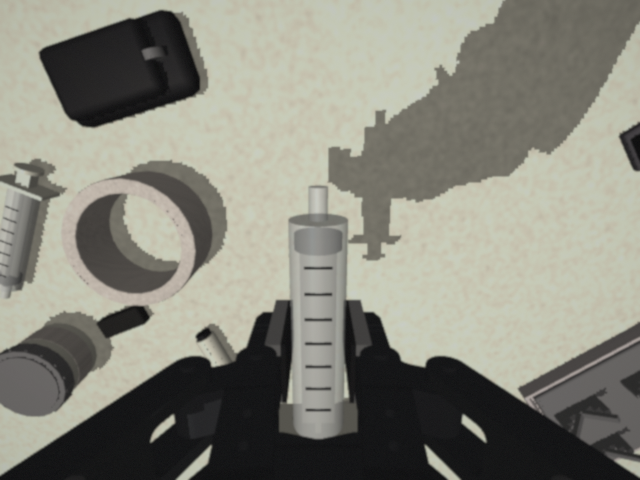

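Call:
{"method": "arm_command", "body": {"rows": [{"wx": 0,"wy": 0,"wz": -0.05,"x": 0.02,"y": 0.01,"z": 0,"hand": 1},{"wx": 0,"wy": 0,"wz": -0.12,"x": 0.05,"y": 0.025,"z": 0,"hand": 1},{"wx": 0,"wy": 0,"wz": -0.2,"x": 0.085,"y": 0.043,"z": 0,"hand": 1},{"wx": 0,"wy": 0,"wz": -0.28,"x": 0.12,"y": 0.061,"z": 0,"hand": 1},{"wx": 0,"wy": 0,"wz": -0.36,"x": 0.155,"y": 0.079,"z": 0,"hand": 1},{"wx": 0,"wy": 0,"wz": -0.44,"x": 0.19,"y": 0.096,"z": 0,"hand": 1},{"wx": 0,"wy": 0,"wz": -0.52,"x": 0.225,"y": 0.114,"z": 0,"hand": 1},{"wx": 0,"wy": 0,"wz": -0.6,"x": 0.26,"y": 0.132,"z": 0,"hand": 1},{"wx": 0,"wy": 0,"wz": -0.62,"x": 0.29,"y": 0.147,"z": 0,"hand": 1},{"wx": 0,"wy": 0,"wz": -0.62,"x": 0.31,"y": 0.157,"z": 0,"hand": 1},{"wx": 0,"wy": 0,"wz": -0.62,"x": 0.31,"y": 0.157,"z": 0,"hand": 1},{"wx": 0,"wy": 0,"wz": -0.62,"x": 0.31,"y": 0.157,"z": 0,"hand": 1},{"wx": 0,"wy": 0,"wz": -0.62,"x": 0.31,"y": 0.157,"z": 0,"hand": 1}]}}

```text
time: 11.55
eef_pos: [0.6026, 0.1977, 0.1614]
orientation: [[-0.58, 0.814, -0.004], [0.814, 0.58, -0.001], [0.001, -0.004, -1.0]]
contact_force: [0.7, -0.7, -0.9]
finger_gap: 0.0208
```

Run:
```python
from h import *
o=manip.get_obs();print(o['eef_pos'],o['contact_force'],o['finger_gap'])
go(.6056,.1981,.06,125.6)
r=cam('wrist');save(r,'w7.png')
```

```text
[0.60259839 0.19773106 0.16139258] [ 0.71061208 -0.72784722 -0.92046812] 0.0208463662691009
t 11.55 shift [-0.0016  0.0031  0.1014] turn [-0.0044 -0.0013 -0.0022]
```

View pics/w7.png

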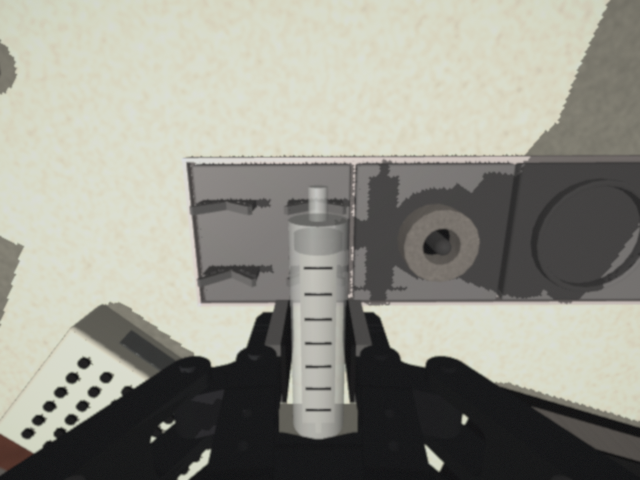

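Call:
{"method": "arm_command", "body": {"rows": [{"wx": 0,"wy": 0,"wz": 0,"x": -0.002,"y": 0.003,"z": 0.03,"hand": 1},{"wx": 0,"wy": 0,"wz": 0,"x": -0.002,"y": 0.003,"z": 0.06,"hand": 1},{"wx": 0,"wy": 0,"wz": 0,"x": -0.002,"y": 0.003,"z": 0.085,"hand": 1},{"wx": 0,"wy": 0,"wz": 0,"x": -0.002,"y": 0.003,"z": 0.1,"hand": 1},{"wx": 0,"wy": 0,"wz": 0,"x": -0.002,"y": 0.003,"z": 0.1,"hand": 1},{"wx": 0,"wy": 0,"wz": 0,"x": -0.002,"y": 0.003,"z": 0.1,"hand": 1}]}}

```text
time: 12.1
eef_pos: [0.6062, 0.197, 0.0626]
orientation: [[-0.579, 0.815, -0.003], [0.815, 0.579, -0.001], [0.001, -0.003, -1.0]]
contact_force: [0.6, 0.5, -0.6]
finger_gap: 0.0208
```

Run:
```python
from h import *
o=manip.get_obs();print(o['eef_pos'],o['contact_force'],o['finger_gap'])
go(.6056,.1981,.0355,125.6)
save(cam('scene'),'s8.png',(340,130,540,300),4)
```

```text
[0.60615168 0.19702307 0.06258279] [ 0.56846117  0.52753448 -0.62484858] 0.020804172797845157
t 12.1 shift [0.0012 0.0003 0.0271] turn [-0.0031 -0.0012 -0.0038]
```

View pics/s8.png

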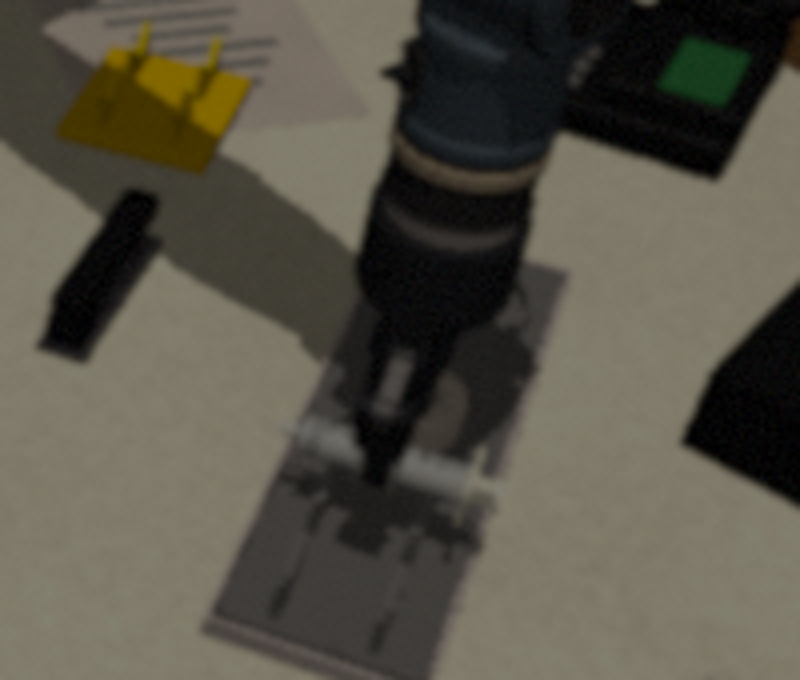

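Call:
{"method": "arm_command", "body": {"rows": [{"wx": 0,"wy": 0,"wz": 0,"x": 0.001,"y": 0,"z": 0.01,"hand": 1},{"wx": 0,"wy": 0,"wz": 0,"x": 0.001,"y": 0,"z": 0.018,"hand": 1},{"wx": 0,"wy": 0,"wz": 0,"x": 0.001,"y": 0,"z": 0.023,"hand": 1},{"wx": 0,"wy": 0,"wz": 0,"x": 0.001,"y": 0,"z": 0.026,"hand": 1},{"wx": 0,"wy": 0,"wz": 0,"x": 0.001,"y": 0,"z": 0.026,"hand": 1},{"wx": 0,"wy": 0,"wz": 0,"x": 0.001,"y": 0,"z": 0.026,"hand": 1},{"wx": 0,"wy": 0,"wz": 0,"x": 0.001,"y": 0,"z": 0.026,"hand": 1}]}}

```text
time: 12.73
eef_pos: [0.6072, 0.1995, 0.038]
orientation: [[-0.58, 0.814, 0.0], [0.814, 0.58, 0.0], [-0.0, 0.0, -1.0]]
contact_force: [-0.5, -0.6, -0.3]
finger_gap: 0.021
```

Call:
{"method": "arm_command", "body": {"rows": [{"wx": 0,"wy": 0,"wz": 0,"x": 0,"y": 0,"z": 0.002,"hand": 1},{"wx": 0,"wy": 0,"wz": 0,"x": 0,"y": 0,"z": 0.003,"hand": 1},{"wx": 0,"wy": 0,"wz": 0,"x": 0,"y": 0,"z": 0.003,"hand": 1},{"wx": 0,"wy": 0,"wz": 0,"x": 0,"y": 0,"z": 0.003,"hand": 1}]}}

```text
time: 13.07
eef_pos: [0.6079, 0.1993, 0.0357]
orientation: [[-0.58, 0.814, 0.002], [0.814, 0.58, 0.0], [-0.001, 0.002, -1.0]]
contact_force: [0.7, -0.9, 3.5]
finger_gap: 0.021
```

Call:
{"method": "arm_command", "body": {"rows": [{"wx": 0,"wy": 0,"wz": 0,"x": 0,"y": 0,"z": 0,"hand": 0.4},{"wx": 0,"wy": 0,"wz": 0,"x": 0,"y": 0,"z": 0,"hand": 0.2},{"wx": 0,"wy": 0,"wz": 0,"x": 0,"y": 0,"z": 0,"hand": 0},{"wx": 0,"wy": 0,"wz": 0,"x": 0,"y": 0,"z": 0,"hand": 0},{"wx": 0,"wy": 0,"wz": 0,"x": 0,"y": 0,"z": 0,"hand": 0},{"wx": 0,"wy": 0,"wz": 0,"x": 0,"y": 0,"z": -0.02,"hand": 0},{"wx": 0,"wy": 0,"wz": 0,"x": 0,"y": 0,"z": -0.05,"hand": 0},{"wx": 0,"wy": 0,"wz": 0,"x": 0,"y": 0,"z": -0.09,"hand": -1},{"wx": 0,"wy": 0,"wz": 0,"x": 0,"y": 0,"z": -0.13,"hand": -1},{"wx": 0,"wy": 0,"wz": 0,"x": 0,"y": 0,"z": -0.14,"hand": -1},{"wx": 0,"wy": 0,"wz": 0,"x": 0,"y": 0,"z": -0.14,"hand": -1}]}}

```text
time: 13.98
eef_pos: [0.6101, 0.2001, 0.1811]
orientation: [[-0.58, 0.814, 0.011], [0.814, 0.58, 0.002], [-0.004, 0.01, -1.0]]
contact_force: [0.4, -0.1, 0.5]
finger_gap: 0.0852
```

Run:
```python
from h import *
r=cam('wrist');save(r,'w9.png')
go(.48,-.35,.2,63);save(cam('scene'),'s9.png',(340,130,540,300),4)
```

```text
t 14.0333 shift [-0.373  -0.4238 -0.0238] turn [ 6.0000e-03 -1.0000e-03  1.0905e+00]
```

View pics/w9.png

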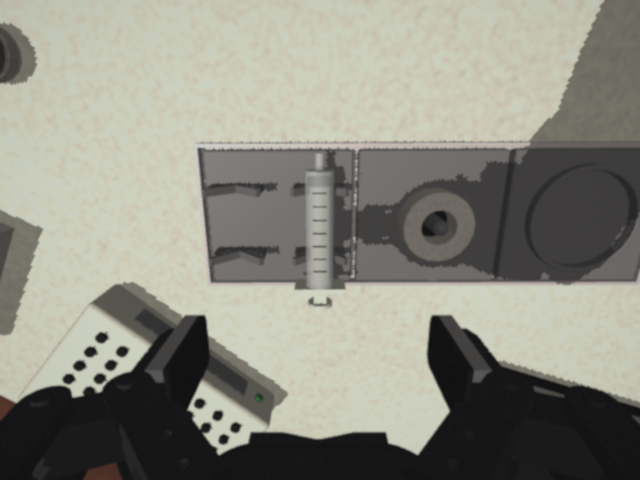

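View pics/s9.png

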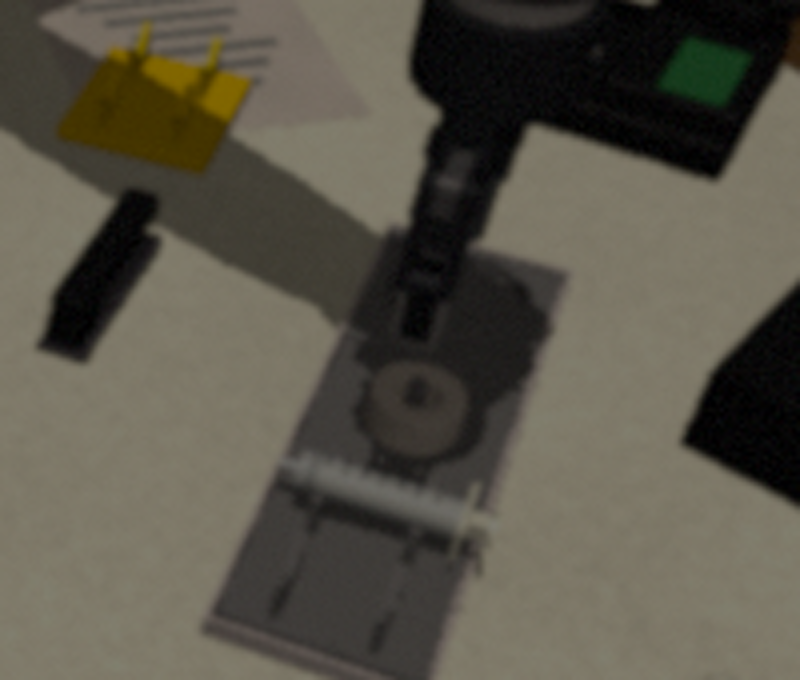

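Syringe A lies in the inner cradle, barrel across both V's, with the flange overhanging at (320,285). Now to syringe B.

Call:
{"method": "arm_command", "body": {"rows": [{"wx": 0,"wy": 0,"wz": 0.05,"x": -0.015,"y": -0.017,"z": -0.02,"hand": 0},{"wx": 0,"wy": 0,"wz": 1.09,"x": -0.37,"y": -0.42,"z": -0.02,"hand": 0},{"wx": 0,"wy": 0,"wz": 1.09,"x": -0.37,"y": -0.42,"z": -0.02,"hand": 0},{"wx": 0,"wy": 0,"wz": 1.09,"x": -0.37,"y": -0.42,"z": -0.02,"hand": 0},{"wx": 0,"wy": 0,"wz": 1.09,"x": -0.37,"y": -0.42,"z": -0.02,"hand": 0},{"wx": 0,"wy": 0,"wz": 1.09,"x": -0.37,"y": -0.42,"z": -0.02,"hand": 0},{"wx": 0,"wy": 0,"wz": 1.09,"x": -0.37,"y": -0.42,"z": -0.02,"hand": 0},{"wx": 0,"wy": 0,"wz": 1.09,"x": -0.37,"y": -0.42,"z": -0.02,"hand": 0},{"wx": 0,"wy": 0,"wz": 1.09,"x": -0.37,"y": -0.42,"z": -0.02,"hand": 0},{"wx": 0,"wy": 0,"wz": 1.09,"x": -0.37,"y": -0.42,"z": -0.02,"hand": 0},{"wx": 0,"wy": 0,"wz": 1.09,"x": -0.37,"y": -0.42,"z": -0.02,"hand": 0},{"wx": 0,"wy": 0,"wz": 1.09,"x": -0.37,"y": -0.42,"z": -0.02,"hand": 0},{"wx": 0,"wy": 0,"wz": 1.09,"x": -0.37,"y": -0.42,"z": -0.02,"hand": 0},{"wx": 0,"wy": 0,"wz": 1.09,"x": -0.37,"y": -0.42,"z": -0.02,"hand": 0},{"wx": 0,"wy": 0,"wz": 1.09,"x": -0.37,"y": -0.42,"z": -0.02,"hand": 0},{"wx": 0,"wy": 0,"wz": 1.09,"x": -0.37,"y": -0.42,"z": -0.02,"hand": 0},{"wx": 0,"wy": 0,"wz": 1.09,"x": -0.37,"y": -0.42,"z": -0.02,"hand": 0},{"wx": 0,"wy": 0,"wz": 1.09,"x": -0.37,"y": -0.42,"z": -0.02,"hand": 0}]}}

```text
time: 15.58
eef_pos: [0.4796, -0.344, 0.1932]
orientation: [[0.452, 0.892, -0.002], [0.892, -0.452, 0.002], [0.001, -0.003, -1.0]]
contact_force: [0.2, 0.1, -0.5]
finger_gap: 0.0428
```

Run:
```python
from h import *
print(manip.get_obs()['eef_pos'])
r=cam('wrist');save(r,'w10.png')
```

```text
[ 0.47961155 -0.34396119  0.19324195]
```

View pics/w10.png

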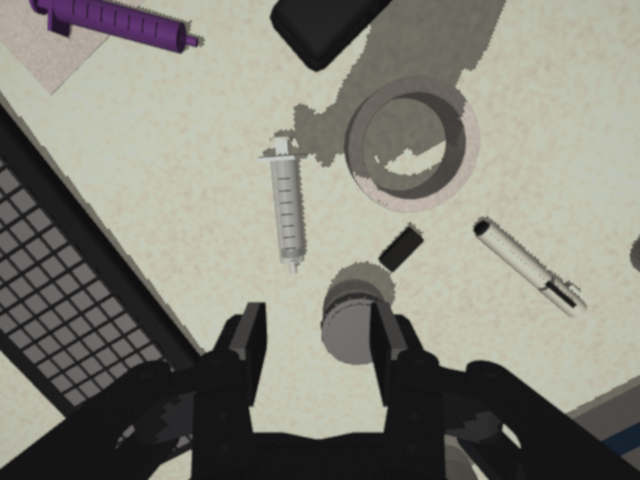

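Run:
```python
from h import *
r=cam('wrist');m=syr(r,(287,205))
a=ray(r,285,162,.015);b=ray(r,291,258,.015);print(a,b,(a+b)/2,np.degrees(np.arctan2(*(b-a)[1::-1])))
X=obj(r,(350,340));X=X[X[:,2]>.045];print('tub',cv2.minEnclosingCircle((X[:,:2]*1000).astype(np.float32)),X[:,2].mean())
```

```text
flange at t -39.306237570742816 n 82 t range -55.500395453079896 64.75555019295118
axis ang -23.05922 mid from flange [ 458.20914011 -361.91618127] mid from ends [ 459.98844423 -362.67362241]
[ 0.42159993 -0.34469016  0.015     ] [ 0.49847404 -0.38001145  0.015     ] [ 0.46003698 -0.36235081  0.015     ] -24.677326466757943
tub ((572.5731811523438, -352.8470764160156), 32.997291564941406) 0.052312294011307846
```

Run:
```python
from h import *
go(.459,-.362,.07,66)
go(.459,-.362,.0025,66)
```

```text
t 15.6833 shift [-0.0256 -0.0106  0.1242] turn [-0.0011 -0.0006 -0.0497]
t 15.6833 shift [-0.0257 -0.0105  0.1917] turn [-0.0011 -0.0006 -0.0497]
```

Call:
{"method": "arm_command", "body": {"rows": [{"wx": 0,"wy": 0,"wz": -0.05,"x": -0.025,"y": -0.01,"z": 0.03,"hand": 0},{"wx": 0,"wy": 0,"wz": -0.05,"x": -0.025,"y": -0.01,"z": 0.065,"hand": 0},{"wx": 0,"wy": 0,"wz": -0.05,"x": -0.025,"y": -0.01,"z": 0.1,"hand": 0},{"wx": 0,"wy": 0,"wz": -0.05,"x": -0.025,"y": -0.01,"z": 0.124,"hand": 0},{"wx": 0,"wy": 0,"wz": -0.05,"x": -0.025,"y": -0.01,"z": 0.124,"hand": 0},{"wx": 0,"wy": 0,"wz": -0.05,"x": -0.025,"y": -0.01,"z": 0.124,"hand": 0},{"wx": 0,"wy": 0,"wz": -0.05,"x": -0.025,"y": -0.01,"z": 0.124,"hand": 0}]}}

```text
time: 16.27
eef_pos: [0.4608, -0.3636, 0.0728]
orientation: [[0.407, 0.913, 0.002], [0.913, -0.407, -0.002], [-0.001, 0.003, -1.0]]
contact_force: [-0.3, -0.3, 0.1]
finger_gap: 0.0429
```

Run:
```python
from h import *
go(.459,-.362,.0025,66)
r=cam('wrist');save(r,'w11.png')
```

```text
t 16.2667 shift [ 0.0008 -0.0025  0.0703] turn [ 0.0027  0.0009 -0.0006]
```

View pics/w11.png

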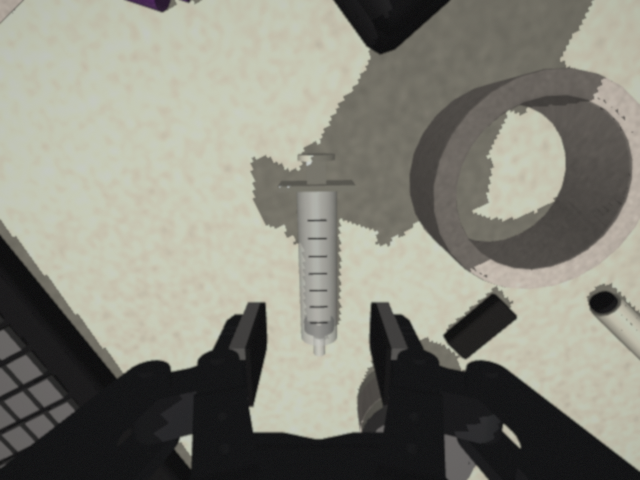

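Barrel is centred between the fingers at (318,260). Descend and grip.

Call:
{"method": "arm_command", "body": {"rows": [{"wx": 0,"wy": 0,"wz": 0,"x": 0.001,"y": -0.002,"z": 0.025,"hand": 0},{"wx": 0,"wy": 0,"wz": 0,"x": 0.001,"y": -0.002,"z": 0.045,"hand": 0},{"wx": 0,"wy": 0,"wz": 0,"x": 0.001,"y": -0.002,"z": 0.06,"hand": 0},{"wx": 0,"wy": 0,"wz": 0,"x": 0.001,"y": -0.002,"z": 0.069,"hand": 0},{"wx": 0,"wy": 0,"wz": 0,"x": 0.001,"y": -0.002,"z": 0.069,"hand": 0},{"wx": 0,"wy": 0,"wz": 0,"x": 0.001,"y": -0.002,"z": 0.069,"hand": 1},{"wx": 0,"wy": 0,"wz": 0,"x": 0.001,"y": -0.002,"z": 0.069,"hand": 1},{"wx": 0,"wy": 0,"wz": 0,"x": 0.001,"y": -0.002,"z": 0.069,"hand": 1},{"wx": 0,"wy": 0,"wz": 0,"x": 0.001,"y": -0.002,"z": 0.069,"hand": 1},{"wx": 0,"wy": 0,"wz": 0,"x": 0.001,"y": -0.002,"z": 0.069,"hand": 1},{"wx": 0,"wy": 0,"wz": 0,"x": 0.001,"y": -0.002,"z": 0.069,"hand": 1},{"wx": 0,"wy": 0,"wz": 0,"x": 0.001,"y": -0.002,"z": 0.069,"hand": 1},{"wx": 0,"wy": 0,"wz": 0,"x": 0.001,"y": -0.002,"z": 0.069,"hand": 1}], "force": 25}}

```text
time: 17.4
eef_pos: [0.4595, -0.363, 0.004]
orientation: [[0.408, 0.913, 0.003], [0.913, -0.408, -0.003], [-0.001, 0.004, -1.0]]
contact_force: [-0.2, 0.2, 6.2]
finger_gap: 0.0208
```

Call:
{"method": "arm_command", "body": {"rows": [{"wx": 0,"wy": 0,"wz": 0,"x": 0,"y": 0,"z": -0.01,"hand": 1},{"wx": 0,"wy": 0,"wz": 0,"x": 0,"y": 0,"z": -0.025,"hand": 1},{"wx": 0,"wy": 0,"wz": 0,"x": 0,"y": 0,"z": -0.05,"hand": 1},{"wx": 0,"wy": 0,"wz": 0,"x": 0,"y": 0,"z": -0.08,"hand": 1},{"wx": 0,"wy": 0,"wz": 0,"x": 0,"y": 0,"z": -0.12,"hand": 1},{"wx": 0,"wy": 0,"wz": 0,"x": 0,"y": 0,"z": -0.15,"hand": 1},{"wx": 0,"wy": 0,"wz": 0,"x": 0,"y": 0,"z": -0.17,"hand": 1},{"wx": 0,"wy": 0,"wz": 0,"x": 0,"y": 0,"z": -0.17,"hand": 1},{"wx": 0,"wy": 0,"wz": 0,"x": 0,"y": 0,"z": -0.17,"hand": 1}]}}

```text
time: 18.15
eef_pos: [0.4588, -0.3624, 0.1738]
orientation: [[0.409, 0.913, 0.003], [0.913, -0.409, -0.003], [-0.001, 0.003, -1.0]]
contact_force: [0.5, -0.8, -1.0]
finger_gap: 0.0212
```

Run:
```python
from h import *
print(manip.get_obs()['eef_pos'])
r=cam('wrist');save(r,'w12.png')
go(.644,.1444,.17,125.6)
```

```text
[ 0.45877527 -0.36242508  0.1738094 ]
t 18.2 shift [ 0.5379 -0.037   0.0017] turn [-1.0000e-04 -2.0000e-04 -1.0422e+00]
```

View pics/w12.png

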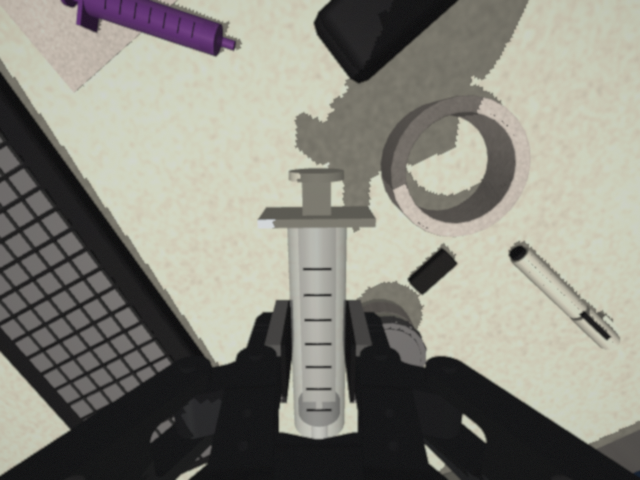

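Call:
{"method": "arm_command", "body": {"rows": [{"wx": 0,"wy": 0,"wz": -0.05,"x": 0.02,"y": -0.001,"z": 0,"hand": 1},{"wx": 0,"wy": 0,"wz": -0.12,"x": 0.05,"y": -0.003,"z": 0,"hand": 1},{"wx": 0,"wy": 0,"wz": -0.2,"x": 0.09,"y": -0.006,"z": 0,"hand": 1},{"wx": 0,"wy": 0,"wz": -0.28,"x": 0.13,"y": -0.009,"z": 0,"hand": 1},{"wx": 0,"wy": 0,"wz": -0.36,"x": 0.17,"y": -0.012,"z": 0,"hand": 1},{"wx": 0,"wy": 0,"wz": -0.44,"x": 0.21,"y": -0.015,"z": 0,"hand": 1},{"wx": 0,"wy": 0,"wz": -0.52,"x": 0.25,"y": -0.018,"z": 0,"hand": 1},{"wx": 0,"wy": 0,"wz": -0.6,"x": 0.29,"y": -0.021,"z": 0,"hand": 1},{"wx": 0,"wy": 0,"wz": -0.68,"x": 0.33,"y": -0.024,"z": 0,"hand": 1},{"wx": 0,"wy": 0,"wz": -0.76,"x": 0.37,"y": -0.027,"z": 0,"hand": 1},{"wx": 0,"wy": 0,"wz": -0.84,"x": 0.41,"y": -0.03,"z": 0,"hand": 1},{"wx": 0,"wy": 0,"wz": -0.92,"x": 0.45,"y": -0.033,"z": 0,"hand": 1},{"wx": 0,"wy": 0,"wz": -0.99,"x": 0.49,"y": -0.035,"z": 0,"hand": 1},{"wx": 0,"wy": 0,"wz": -1.04,"x": 0.52,"y": -0.036,"z": 0,"hand": 1},{"wx": 0,"wy": 0,"wz": -1.04,"x": 0.538,"y": -0.037,"z": 0,"hand": 1},{"wx": 0,"wy": 0,"wz": -1.04,"x": 0.538,"y": -0.037,"z": 0,"hand": 1},{"wx": 0,"wy": 0,"wz": -1.04,"x": 0.538,"y": -0.037,"z": 0,"hand": 1},{"wx": 0,"wy": 0,"wz": -1.04,"x": 0.538,"y": -0.037,"z": 0,"hand": 1}]}}

```text
time: 19.7
eef_pos: [0.6429, 0.1437, 0.1696]
orientation: [[-0.58, 0.815, -0.004], [0.815, 0.58, -0.001], [0.001, -0.004, -1.0]]
contact_force: [-0.5, -0.2, 0.1]
finger_gap: 0.0208
```

Run:
```python
from h import *
go(.644,.1444,.06,125.6)
r=cam('wrist');save(r,'w13.png');P=pts(r)
print(manip.get_obs()['eef_pos'])
v,u=np.mgrid[:480,:640]
d=np.array([-.582,.8134]);w=np.array([.8134,.582])
Q=P[...,:2]-np.array([.5528,.2719]);a=Q@d*1000;b=Q@w*1000   # row coord, across coord
m=(P[...,2]>.050)&(P[...,2]<.058)&(a<-70)&(a>-115)&(abs(b)<60)
print('syrA top: row',np.median(a[m]),'across range',b[m].min(),b[m].max(),'z',P[m][:,2].max())
m=(P[...,2]>.044)&(P[...,2]<.049)&(a<-125)&(abs(b)<60)
k,l,s,c=cv2.connectedComponentsWithStats(m.astype(np.uint8))
for i in range(1,k):
    if s[i,4]>10:print(c[i].round(),s[i,4],a[l==i].mean(),b[l==i].mean())
```

```text
t 19.7 shift [-0.0003  0.0017  0.1096] turn [-0.0039 -0.0014 -0.0025]
[0.64311901 0.14329362 0.17027123]
syrA top: row -92.16745544056383 across range -42.281280740206114 59.92400061937969 z 0.05726846969421745
[290. 204.] 47 -175.7297527787758 -27.68247868578518
[342. 204.] 39 -138.46196150393033 -27.58787517398001
[ 28. 269.] 400 -373.9080416130746 21.34426166222948
```

View pics/w13.png

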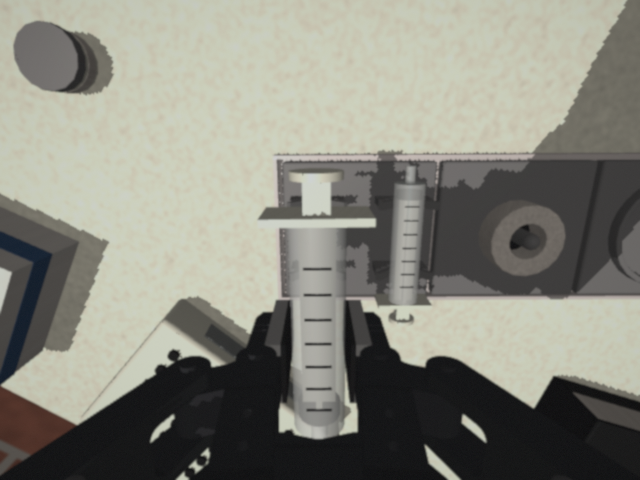

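Call:
{"method": "arm_command", "body": {"rows": [{"wx": 0,"wy": 0,"wz": 0,"x": -0.001,"y": 0.001,"z": 0.03,"hand": 1},{"wx": 0,"wy": 0,"wz": 0,"x": -0.001,"y": 0.001,"z": 0.065,"hand": 1},{"wx": 0,"wy": 0,"wz": 0,"x": -0.001,"y": 0.001,"z": 0.09,"hand": 1},{"wx": 0,"wy": 0,"wz": 0,"x": -0.001,"y": 0.001,"z": 0.11,"hand": 1},{"wx": 0,"wy": 0,"wz": 0,"x": -0.001,"y": 0.001,"z": 0.12,"hand": 1},{"wx": 0,"wy": 0,"wz": 0,"x": -0.001,"y": 0.001,"z": 0.128,"hand": 1},{"wx": 0,"wy": 0,"wz": 0,"x": -0.001,"y": 0.001,"z": 0.132,"hand": 1},{"wx": 0,"wy": 0,"wz": 0,"x": -0.001,"y": 0.001,"z": 0.132,"hand": 1},{"wx": 0,"wy": 0,"wz": 0,"x": -0.001,"y": 0.001,"z": 0.132,"hand": 1},{"wx": 0,"wy": 0,"wz": 0,"x": -0.001,"y": 0.001,"z": 0.132,"hand": 1}]}}

```text
time: 20.58
eef_pos: [0.6469, 0.1443, 0.0418]
orientation: [[-0.58, 0.814, 0.003], [0.814, 0.58, 0.001], [-0.002, 0.003, -1.0]]
contact_force: [0.3, -0.9, -0.4]
finger_gap: 0.0207
```

Call:
{"method": "arm_command", "body": {"rows": [{"wx": 0,"wy": 0,"wz": 0,"x": 0.001,"y": -0.002,"z": 0.002,"hand": 1},{"wx": 0,"wy": 0,"wz": 0,"x": 0.001,"y": -0.002,"z": 0.004,"hand": 1},{"wx": 0,"wy": 0,"wz": 0,"x": 0.001,"y": -0.002,"z": 0.006,"hand": 1},{"wx": 0,"wy": 0,"wz": 0,"x": 0.001,"y": -0.002,"z": 0.006,"hand": 1},{"wx": 0,"wy": 0,"wz": 0,"x": 0.001,"y": -0.002,"z": 0.006,"hand": 1}]}}

```text
time: 21.0
eef_pos: [0.644, 0.1439, 0.0359]
orientation: [[-0.58, 0.815, 0.002], [0.815, 0.58, -0.0], [-0.001, 0.002, -1.0]]
contact_force: [-1.4, -1.1, 6.5]
finger_gap: 0.0212
```

Seated (6.5 N upward on the tool). Release gently and rise.

Call:
{"method": "arm_command", "body": {"rows": [{"wx": 0,"wy": 0,"wz": 0,"x": 0,"y": 0,"z": 0,"hand": 0.4},{"wx": 0,"wy": 0,"wz": 0,"x": 0,"y": 0,"z": 0,"hand": 0.2},{"wx": 0,"wy": 0,"wz": 0,"x": 0,"y": 0,"z": 0,"hand": 0},{"wx": 0,"wy": 0,"wz": 0,"x": 0,"y": 0,"z": 0,"hand": 0},{"wx": 0,"wy": 0,"wz": 0,"x": 0,"y": 0,"z": 0,"hand": 0},{"wx": 0,"wy": 0,"wz": 0,"x": 0,"y": 0,"z": -0.02,"hand": 0},{"wx": 0,"wy": 0,"wz": 0,"x": 0,"y": 0,"z": -0.05,"hand": 0},{"wx": 0,"wy": 0,"wz": 0,"x": 0,"y": 0,"z": -0.09,"hand": 0},{"wx": 0,"wy": 0,"wz": 0,"x": 0,"y": 0,"z": -0.13,"hand": -1},{"wx": 0,"wy": 0,"wz": 0,"x": 0,"y": 0,"z": -0.16,"hand": -1},{"wx": 0,"wy": 0,"wz": 0,"x": 0,"y": 0,"z": -0.16,"hand": -1},{"wx": 0,"wy": 0,"wz": 0,"x": 0,"y": 0,"z": -0.16,"hand": -1}]}}

```text
time: 22.0
eef_pos: [0.6452, 0.1441, 0.1975]
orientation: [[-0.58, 0.814, 0.007], [0.814, 0.58, 0.001], [-0.003, 0.006, -1.0]]
contact_force: [0.5, -0.3, -0.1]
finger_gap: 0.0852
```

Run:
```python
from h import *
r=cam('wrist');save(r,'w14.png');P=pts(r)
print(manip.get_obs()['eef_pos'])
d=np.array([-.582,.8134]);w=np.array([.8134,.582])
Q=P[...,:2]-np.array([.5528,.2719]);a=Q@d*1000;b=Q@w*1000
for lo,hi in((-115,-70),(-180,-135)):
    m=(P[...,2]>.0505)&(P[...,2]<.058)&(a<hi)&(a>lo)&(abs(b)<38)
    print('row',np.median(a[m]),'z',P[m][:,2].max(),cv2.fitLine(np.stack([b[m],a[m]],1).astype(np.float32),cv2.DIST_HUBER,0,.01,.01).ravel())
    m=(P[...,2]>.034)&(P[...,2]<.058)&(a<hi)&(a>lo)&(abs(b)<75);B=b[m];print(B.min(),B.max(), np.histogram(B,np.arange(-75,80,5))[0])
go(.5725,-.3526,.2,35)
```

```text
[0.64388215 0.14395782 0.19458215]
row -92.0460643540982 z 0.057288192124207826 [ 9.9999994e-01 -3.7362787e-04 -1.4186753e+00 -9.2053535e+01]
-54.1273440456601 66.32187853184618 [  0   0   0   0  58  64 174 189 187 373 235 185 173 173 174 169 163 167
 163 202 333 181 155 150 433  82  73 182  17   0]
row -156.874195488689 z 0.05755681970457621 [ 9.9999762e-01 -2.1967108e-03 -1.4993347e+00 -1.5690289e+02]
-62.57470966260713 57.63716950849735 [  0   0 105 109  97 332 214 185 182 360 247 182 175 165 163 167 161 163
 160 177 352 181 154 142  30  46  28   0   0   0]
t 22.05 shift [-0.3629 -0.3463 -0.0057] turn [ 2.2000e-03 -7.0000e-04  1.5792e+00]
```

View pics/w14.png

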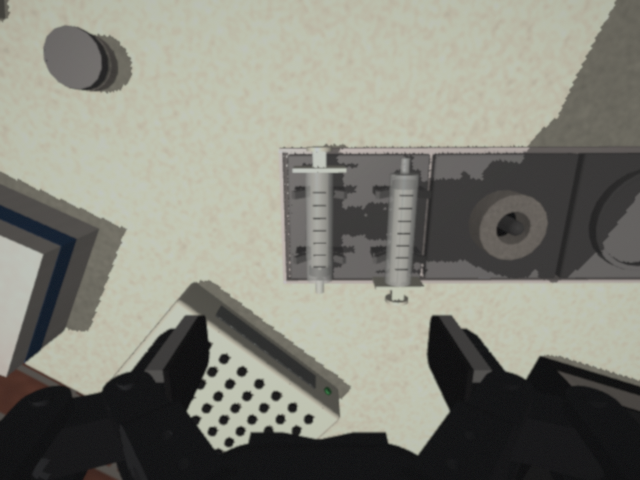

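Both syringes are seated: row coordinates -92 and -157 mm (nominal -91, -157), lengthwise offsets about 3 and 1 mm. Now the tub.

Call:
{"method": "arm_command", "body": {"rows": [{"wx": 0,"wy": 0,"wz": 0.05,"x": -0.02,"y": -0.02,"z": -0.01,"hand": -1},{"wx": 0,"wy": 0,"wz": 1.58,"x": -0.363,"y": -0.346,"z": -0.01,"hand": -1},{"wx": 0,"wy": 0,"wz": 1.58,"x": -0.363,"y": -0.346,"z": -0.01,"hand": -1},{"wx": 0,"wy": 0,"wz": 1.58,"x": -0.363,"y": -0.346,"z": -0.01,"hand": -1},{"wx": 0,"wy": 0,"wz": 1.58,"x": -0.363,"y": -0.346,"z": -0.01,"hand": -1},{"wx": 0,"wy": 0,"wz": 1.58,"x": -0.363,"y": -0.346,"z": -0.01,"hand": -1},{"wx": 0,"wy": 0,"wz": 1.58,"x": -0.363,"y": -0.346,"z": -0.01,"hand": -1},{"wx": 0,"wy": 0,"wz": 1.58,"x": -0.363,"y": -0.346,"z": -0.01,"hand": -1},{"wx": 0,"wy": 0,"wz": 1.58,"x": -0.363,"y": -0.346,"z": -0.01,"hand": -1},{"wx": 0,"wy": 0,"wz": 1.58,"x": -0.363,"y": -0.346,"z": -0.01,"hand": -1},{"wx": 0,"wy": 0,"wz": 1.58,"x": -0.363,"y": -0.346,"z": -0.01,"hand": -1},{"wx": 0,"wy": 0,"wz": 1.58,"x": -0.363,"y": -0.346,"z": -0.01,"hand": -1},{"wx": 0,"wy": 0,"wz": 1.58,"x": -0.363,"y": -0.346,"z": -0.01,"hand": -1},{"wx": 0,"wy": 0,"wz": 1.58,"x": -0.363,"y": -0.346,"z": -0.01,"hand": -1},{"wx": 0,"wy": 0,"wz": 1.58,"x": -0.363,"y": -0.346,"z": -0.01,"hand": -1},{"wx": 0,"wy": 0,"wz": 1.58,"x": -0.363,"y": -0.346,"z": -0.01,"hand": -1},{"wx": 0,"wy": 0,"wz": 1.58,"x": -0.363,"y": -0.346,"z": -0.01,"hand": -1},{"wx": 0,"wy": 0,"wz": 1.58,"x": -0.363,"y": -0.346,"z": -0.01,"hand": -1}]}}

```text
time: 23.55
eef_pos: [0.5723, -0.3513, 0.203]
orientation: [[0.818, 0.575, -0.001], [0.575, -0.818, 0.001], [-0.0, -0.001, -1.0]]
contact_force: [-0.0, 0.6, 1.0]
finger_gap: 0.0856
```

Run:
```python
from h import *
print(manip.get_obs()['eef_pos'])
r=cam('wrist');save(r,'w15.png');P=pts(r)
v,u=np.mgrid[:480,:640]
m=(P[...,2]>.048)&(P[...,2]<.057)&(np.hypot(P[...,0]-.5725,P[...,1]+.3526)<.06)
X=P[m];print(cv2.minEnclosingCircle((X[:,:2]*1000).astype(np.float32)),X[:,2].mean())
m=(P[...,2]>.006)&(P[...,2]<.1)&(np.hypot(P[...,0]-.5725,P[...,1]+.3526)<.1)&(np.hypot(P[...,0]-.5725,P[...,1]+.3526)>.04);X=P[m]
h=np.round(X[:,:2]/.02)*.02
for q in np.unique(h,axis=0): print(q.round(2),X[(h==q).all(1)][:,2].max().round(3),end='; ')
go(.5725,-.3526,.09,35)
```

```text
[ 0.5722829  -0.35134101  0.20297191]
((572.8297729492188, -352.6722412109375), 32.85503005981445) 0.05255887997409709
[ 0.52 -0.3 ] 0.013; [ 0.52 -0.28] 0.015; [ 0.54 -0.32] 0.013; [ 0.54 -0.3 ] 0.015; [ 0.54 -0.28] 0.016; [ 0.54 -0.26] 0.014; [ 0.56 -0.3 ] 0.014; t 23.6 shift [-0.0006  0.0011  0.1134] turn [-0.0007  0.0001  0.0011]
```

View pics/w15.png

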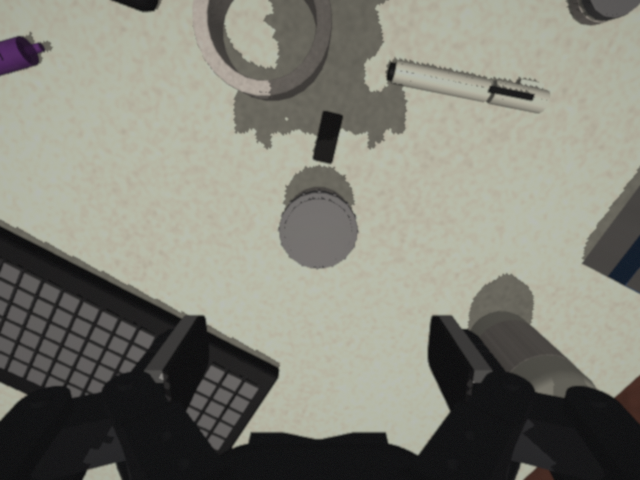

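Call:
{"method": "arm_command", "body": {"rows": [{"wx": 0,"wy": 0,"wz": 0,"x": -0.001,"y": 0.001,"z": 0.04,"hand": -1},{"wx": 0,"wy": 0,"wz": 0,"x": -0.001,"y": 0.001,"z": 0.08,"hand": -1},{"wx": 0,"wy": 0,"wz": 0,"x": -0.001,"y": 0.001,"z": 0.11,"hand": -1},{"wx": 0,"wy": 0,"wz": 0,"x": -0.001,"y": 0.001,"z": 0.135,"hand": -1},{"wx": 0,"wy": 0,"wz": 0,"x": -0.001,"y": 0.001,"z": 0.155,"hand": -1},{"wx": 0,"wy": 0,"wz": 0,"x": -0.001,"y": 0.001,"z": 0.172,"hand": -1},{"wx": 0,"wy": 0,"wz": 0,"x": -0.001,"y": 0.001,"z": 0.183,"hand": -1},{"wx": 0,"wy": 0,"wz": 0,"x": -0.001,"y": 0.001,"z": 0.183,"hand": -1},{"wx": 0,"wy": 0,"wz": 0,"x": -0.001,"y": 0.001,"z": 0.183,"hand": -1},{"wx": 0,"wy": 0,"wz": 0,"x": -0.001,"y": 0.001,"z": 0.183,"hand": 1},{"wx": 0,"wy": 0,"wz": 0,"x": -0.001,"y": 0.001,"z": 0.183,"hand": 1},{"wx": 0,"wy": 0,"wz": 0,"x": -0.001,"y": 0.001,"z": 0.183,"hand": 1},{"wx": 0,"wy": 0,"wz": 0,"x": -0.001,"y": 0.001,"z": 0.183,"hand": 1},{"wx": 0,"wy": 0,"wz": 0,"x": -0.001,"y": 0.001,"z": 0.183,"hand": 1},{"wx": 0,"wy": 0,"wz": 0,"x": -0.001,"y": 0.001,"z": 0.183,"hand": 1},{"wx": 0,"wy": 0,"wz": 0,"x": -0.001,"y": 0.001,"z": 0.183,"hand": 1},{"wx": 0,"wy": 0,"wz": 0,"x": -0.001,"y": 0.001,"z": 0.183,"hand": 1}], "force": 40}}

```text
time: 25.02
eef_pos: [0.5736, -0.3551, 0.0236]
orientation: [[0.82, 0.573, 0.004], [0.573, -0.82, -0.003], [0.002, 0.005, -1.0]]
contact_force: [-0.3, -0.9, 4.9]
finger_gap: 0.0625
```

Call:
{"method": "arm_command", "body": {"rows": [{"wx": 0,"wy": 0,"wz": 0,"x": 0,"y": 0,"z": -0.005,"hand": 1},{"wx": 0,"wy": 0,"wz": 0,"x": 0,"y": 0,"z": -0.012,"hand": 1},{"wx": 0,"wy": 0,"wz": 0,"x": 0,"y": 0,"z": -0.02,"hand": 1},{"wx": 0,"wy": 0,"wz": 0,"x": 0,"y": 0,"z": -0.02,"hand": 1}]}}

```text
time: 25.35
eef_pos: [0.5726, -0.3545, 0.0426]
orientation: [[0.82, 0.573, 0.002], [0.573, -0.82, -0.001], [0.001, 0.002, -1.0]]
contact_force: [1.2, -0.5, -1.5]
finger_gap: 0.0626
```

Run:
```python
from h import *
print(manip.get_obs()['eef_pos'])
r=cam('wrist');save(r,'w16.png')
```

```text
[ 0.57261703 -0.35453434  0.0425637 ]
```

View pics/w16.png

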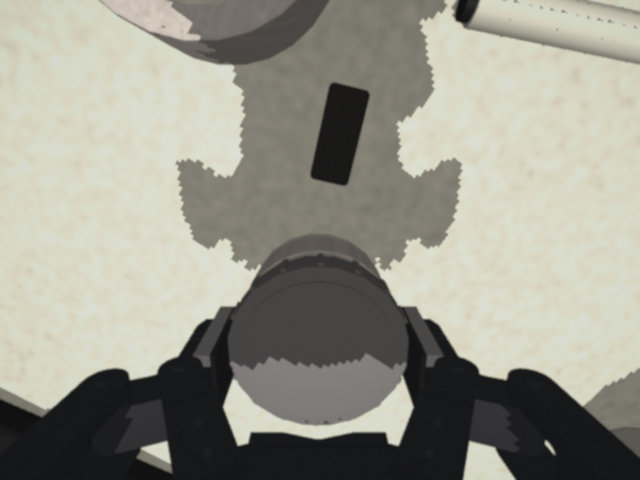

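Tub held level by its lid at (318,340). Lifting, then carrying to the collar.

Call:
{"method": "arm_command", "body": {"rows": [{"wx": 0,"wy": 0,"wz": 0,"x": 0,"y": 0,"z": -0.02,"hand": 1},{"wx": 0,"wy": 0,"wz": 0,"x": 0,"y": 0,"z": -0.045,"hand": 1},{"wx": 0,"wy": 0,"wz": 0,"x": 0,"y": 0,"z": -0.075,"hand": 1},{"wx": 0,"wy": 0,"wz": 0,"x": 0,"y": 0,"z": -0.1,"hand": 1},{"wx": 0,"wy": 0,"wz": 0,"x": 0,"y": 0,"z": -0.12,"hand": 1},{"wx": 0,"wy": 0,"wz": 0,"x": 0,"y": 0,"z": -0.13,"hand": 1},{"wx": 0,"wy": 0,"wz": 0,"x": 0,"y": 0,"z": -0.13,"hand": 1}]}}

```text
time: 25.98
eef_pos: [0.5733, -0.355, 0.1741]
orientation: [[0.82, 0.573, 0.005], [0.573, -0.82, -0.003], [0.002, 0.006, -1.0]]
contact_force: [0.3, -0.4, -1.1]
finger_gap: 0.0624
```

Run:
```python
from h import *
print(manip.get_obs()['eef_pos'],manip.get_obs()['finger_gap'])
go(.4807,.3725,.17,35.6)
```

```text
[ 0.57330465 -0.35499072  0.17414575] 0.062375618263879856
t 25.9833 shift [ 0.3408 -0.6494  0.0012] turn [ 0.0055 -0.0018 -0.0114]
```

Call:
{"method": "arm_command", "body": {"rows": [{"wx": 0,"wy": 0,"wz": 0,"x": 0.008,"y": -0.015,"z": 0,"hand": 1},{"wx": 0,"wy": 0,"wz": 0,"x": 0.022,"y": -0.042,"z": 0,"hand": 1},{"wx": 0,"wy": 0,"wz": 0,"x": 0.04,"y": -0.076,"z": 0,"hand": 1},{"wx": 0,"wy": 0,"wz": 0,"x": 0.058,"y": -0.111,"z": 0,"hand": 1},{"wx": 0,"wy": 0,"wz": 0,"x": 0.076,"y": -0.145,"z": 0,"hand": 1},{"wx": 0,"wy": 0,"wz": 0,"x": 0.094,"y": -0.179,"z": 0,"hand": 1},{"wx": 0,"wy": 0,"wz": 0,"x": 0.112,"y": -0.213,"z": 0,"hand": 1},{"wx": 0,"wy": 0,"wz": 0,"x": 0.13,"y": -0.248,"z": 0,"hand": 1},{"wx": 0,"wy": 0,"wz": 0,"x": 0.148,"y": -0.282,"z": 0,"hand": 1},{"wx": 0,"wy": 0,"wz": 0,"x": 0.166,"y": -0.316,"z": 0,"hand": 1},{"wx": 0,"wy": 0,"wz": 0,"x": 0.184,"y": -0.351,"z": 0,"hand": 1},{"wx": 0,"wy": 0,"wz": 0,"x": 0.202,"y": -0.385,"z": 0,"hand": 1},{"wx": 0,"wy": 0,"wz": 0,"x": 0.22,"y": -0.419,"z": 0,"hand": 1},{"wx": 0,"wy": 0,"wz": 0,"x": 0.238,"y": -0.453,"z": 0,"hand": 1},{"wx": 0,"wy": 0,"wz": 0,"x": 0.256,"y": -0.488,"z": 0,"hand": 1},{"wx": 0,"wy": 0,"wz": 0,"x": 0.272,"y": -0.518,"z": 0,"hand": 1},{"wx": 0,"wy": 0,"wz": 0,"x": 0.282,"y": -0.538,"z": 0,"hand": 1},{"wx": 0,"wy": 0,"wz": 0,"x": 0.286,"y": -0.545,"z": 0,"hand": 1},{"wx": 0,"wy": 0,"wz": 0,"x": 0.286,"y": -0.545,"z": 0,"hand": 1}]}}

```text
time: 27.57
eef_pos: [0.4926, 0.2581, 0.1684]
orientation: [[0.818, 0.576, -0.003], [0.576, -0.818, -0.001], [-0.003, -0.001, -1.0]]
contact_force: [-0.5, -0.8, -1.9]
finger_gap: 0.0626
```

Run:
```python
from h import *
print(manip.get_obs()['eef_pos'],manip.get_obs()['finger_gap'])
r=cam('wrist');save(r,'w17.png');P=pts(r)
d=np.array([-.582,.8134]);w=np.array([.8134,.582])
v,u=np.mgrid[:480,:640]
Q=P[...,:2]-np.array([.5528,.2719]);a=Q@d*1000;b=Q@w*1000
m=(P[...,2]>.022)&(P[...,2]<.03)&(abs(a-124)<60)&(abs(b)<60)
X=P[m][:,:2].astype(np.float32)*1000;print(len(X),cv2.minEnclosingCircle(X),cv2.fitEllipse(X))
go(.4807,.3725,.17,35.6)
```

```text
[0.49258724 0.25806711 0.16840174] 0.06256425021569059
3177 ((480.6405334472656, 372.6677551269531), 45.05459976196289) ((480.27215576171875, 372.258056640625), (84.14818572998047, 84.25308227539062), 153.71514892578125)
t 27.6167 shift [ 0.0564 -0.1021 -0.0014] turn [-0.0001  0.0035 -0.0097]
```

View pics/w17.png

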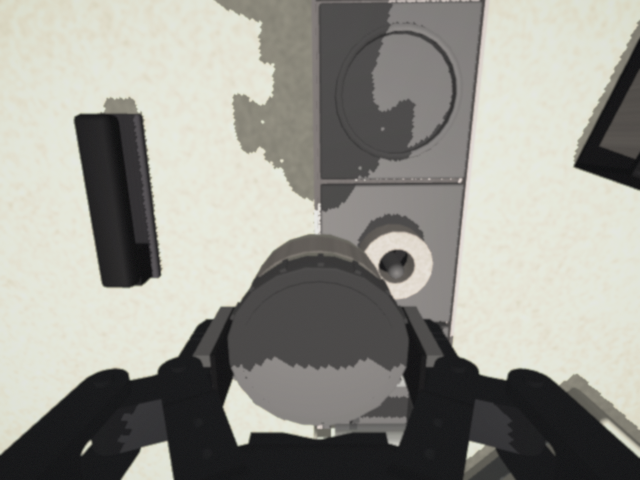

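Collar confirmed at (0.4806, 0.3727), tape visible around its post at (397,263). Moving over the collar.

Call:
{"method": "arm_command", "body": {"rows": [{"wx": 0,"wy": 0,"wz": -0.01,"x": 0.01,"y": -0.017,"z": 0,"hand": 1},{"wx": 0,"wy": 0,"wz": -0.01,"x": 0.025,"y": -0.045,"z": 0,"hand": 1},{"wx": 0,"wy": 0,"wz": -0.01,"x": 0.042,"y": -0.075,"z": 0,"hand": 1},{"wx": 0,"wy": 0,"wz": -0.01,"x": 0.053,"y": -0.094,"z": 0.02,"hand": 1},{"wx": 0,"wy": 0,"wz": -0.01,"x": 0.056,"y": -0.1,"z": 0.045,"hand": 1},{"wx": 0,"wy": 0,"wz": -0.01,"x": 0.056,"y": -0.1,"z": 0.07,"hand": 1},{"wx": 0,"wy": 0,"wz": -0.01,"x": 0.056,"y": -0.1,"z": 0.09,"hand": 1},{"wx": 0,"wy": 0,"wz": -0.01,"x": 0.056,"y": -0.1,"z": 0.1,"hand": 1},{"wx": 0,"wy": 0,"wz": -0.01,"x": 0.056,"y": -0.1,"z": 0.1,"hand": 1},{"wx": 0,"wy": 0,"wz": -0.01,"x": 0.056,"y": -0.1,"z": 0.1,"hand": 1}]}}

```text
time: 28.45
eef_pos: [0.4829, 0.3691, 0.0702]
orientation: [[0.815, 0.58, -0.001], [0.58, -0.815, -0.001], [-0.002, 0.0, -1.0]]
contact_force: [0.3, 0.3, -1.0]
finger_gap: 0.0627
```

Run:
```python
from h import *
go(.4807+.0012,.3725-.0016,.0396,35.6);print(manip.get_obs()['eef_pos'])
r=cam('wrist');save(r,'w18.png')
```

```text
t 28.45 shift [ 0.0003 -0.002   0.0306] turn [ 0.0001  0.0017 -0.0032]
[0.48289955 0.36913609 0.07022581]
```

View pics/w18.png

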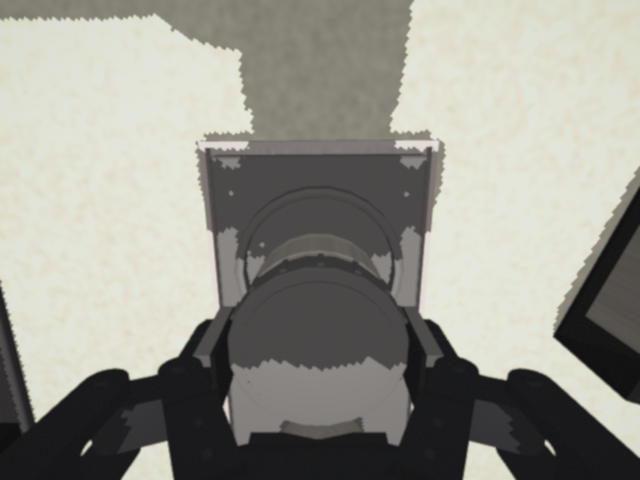

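Tub is centred over the collar. Lowering.

Call:
{"method": "arm_command", "body": {"rows": [{"wx": 0,"wy": 0,"wz": 0,"x": 0,"y": -0.002,"z": 0.01,"hand": 1},{"wx": 0,"wy": 0,"wz": 0,"x": 0,"y": -0.002,"z": 0.018,"hand": 1},{"wx": 0,"wy": 0,"wz": 0,"x": 0,"y": -0.002,"z": 0.024,"hand": 1},{"wx": 0,"wy": 0,"wz": 0,"x": 0,"y": -0.002,"z": 0.028,"hand": 1},{"wx": 0,"wy": 0,"wz": 0,"x": 0,"y": -0.002,"z": 0.03,"hand": 1},{"wx": 0,"wy": 0,"wz": 0,"x": 0,"y": -0.002,"z": 0.031,"hand": 1},{"wx": 0,"wy": 0,"wz": 0,"x": 0,"y": -0.002,"z": 0.031,"hand": 1},{"wx": 0,"wy": 0,"wz": 0,"x": 0,"y": -0.002,"z": 0.031,"hand": 1}]}}

```text
time: 29.17
eef_pos: [0.4819, 0.3725, 0.04]
orientation: [[0.814, 0.581, 0.001], [0.581, -0.814, 0.0], [0.001, 0.0, -1.0]]
contact_force: [-0.9, 1.0, -1.3]
finger_gap: 0.0627
```

Call:
{"method": "arm_command", "body": {"rows": [{"wx": 0,"wy": 0,"wz": 0,"x": 0,"y": 0,"z": 0.001,"hand": 1},{"wx": 0,"wy": 0,"wz": 0,"x": 0,"y": 0,"z": 0.002,"hand": 1},{"wx": 0,"wy": 0,"wz": 0,"x": 0,"y": 0,"z": 0.003,"hand": 1},{"wx": 0,"wy": 0,"wz": 0,"x": 0,"y": 0,"z": 0.003,"hand": 1}]}}

```text
time: 29.5
eef_pos: [0.482, 0.3727, 0.0395]
orientation: [[0.814, 0.581, 0.002], [0.581, -0.814, 0.001], [0.002, -0.0, -1.0]]
contact_force: [-3.8, -1.6, 8.3]
finger_gap: 0.0628
```

Touched down (8 N). Release and rise.

Call:
{"method": "arm_command", "body": {"rows": [{"wx": 0,"wy": 0,"wz": 0,"x": 0,"y": 0,"z": -0.001,"hand": -0.5},{"wx": 0,"wy": 0,"wz": 0,"x": 0,"y": 0,"z": -0.001,"hand": -0.7},{"wx": 0,"wy": 0,"wz": 0,"x": 0,"y": 0,"z": -0.001,"hand": -1},{"wx": 0,"wy": 0,"wz": 0,"x": 0,"y": 0,"z": -0.001,"hand": -1},{"wx": 0,"wy": 0,"wz": 0,"x": 0,"y": 0,"z": -0.001,"hand": -1},{"wx": 0,"wy": 0,"wz": 0,"x": 0,"y": 0,"z": -0.001,"hand": -1},{"wx": 0,"wy": 0,"wz": 0,"x": 0,"y": 0,"z": -0.02,"hand": -1},{"wx": 0,"wy": 0,"wz": 0,"x": 0,"y": 0,"z": -0.05,"hand": -1},{"wx": 0,"wy": 0,"wz": 0,"x": 0,"y": 0,"z": -0.09,"hand": -1},{"wx": 0,"wy": 0,"wz": 0,"x": 0,"y": 0,"z": -0.13,"hand": -1},{"wx": 0,"wy": 0,"wz": 0,"x": 0,"y": 0,"z": -0.16,"hand": -1},{"wx": 0,"wy": 0,"wz": 0,"x": 0,"y": 0,"z": -0.16,"hand": -1}]}}

```text
time: 30.5
eef_pos: [0.485, 0.3744, 0.2061]
orientation: [[0.814, 0.581, 0.013], [0.581, -0.814, 0.008], [0.015, 0.001, -1.0]]
contact_force: [0.7, 0.6, 0.5]
finger_gap: 0.0853
```

Call:
{"method": "arm_command", "body": {"rows": [{"wx": 0,"wy": 0,"wz": 0,"x": -0.03,"y": 0.03,"z": -0.02,"hand": -1},{"wx": 0,"wy": 0,"wz": 0,"x": -0.06,"y": 0.06,"z": -0.04,"hand": -1},{"wx": 0,"wy": 0,"wz": 0,"x": -0.08,"y": 0.09,"z": -0.05,"hand": -1},{"wx": 0,"wy": 0,"wz": 0,"x": -0.08,"y": 0.11,"z": -0.05,"hand": -1},{"wx": 0,"wy": 0,"wz": 0,"x": -0.08,"y": 0.11,"z": -0.05,"hand": -1},{"wx": 0,"wy": 0,"wz": 0,"x": -0.08,"y": 0.11,"z": -0.05,"hand": -1},{"wx": 0,"wy": 0,"wz": 0,"x": -0.08,"y": 0.11,"z": -0.05,"hand": -1}]}}

```text
time: 31.08
eef_pos: [0.4802, 0.2365, 0.2461]
orientation: [[0.814, 0.581, -0.001], [0.581, -0.814, 0.0], [-0.001, -0.001, -1.0]]
contact_force: [0.7, 0.1, -0.1]
finger_gap: 0.0853
```

Run:
```python
from h import *
for n in('wrist','scene','side'):
    r=cam(n);save(r,'f_'+n+'.png');P=pts(r)
    for nm,c,lo,hi,R in(('tub',(.4807,.3725),.062,.075,.06),('tape',(.5528,.2719),.038,.0455,.045)):
        m=(P[...,2]>lo)&(P[...,2]<hi)&(np.hypot(P[...,0]-c[0],P[...,1]-c[1])<R)
        X=P[m]
        if len(X)>30:
            A=np.c_[X[:,:2]-c,np.ones(len(X))];k=np.linalg.lstsq(A,X[:,2],rcond=None)[0]
            print(n,nm,cv2.minEnclosingCircle((X[:,:2]*1000).astype(np.float32)),X[:,2].mean().round(4),'tilt',k[:2].round(3))
    if n!='wrist':
        for nm,c,R in(('pot',(.65,-.08),.05),('roll',(.456,-.2515),.07),('marker',(.609,-.188),.08)):
            X=P[(P[...,2]>.006)&(P[...,2]<.06)&(np.hypot(P[...,0]-c[0],P[...,1]-c[1])<R)];print(n,nm,X.min(0).round(3),X.max(0).round(3))
```

```text
wrist tub ((480.87103271484375, 374.27471923828125), 33.01652526855469) 0.0686 tilt [0.004 0.005]
wrist tape ((553.086181640625, 273.6011657714844), 28.078125) 0.0417 tilt [ 0.002 -0.001]
scene tub ((482.99652099609375, 374.03033447265625), 33.07599639892578) 0.0664 tilt [-0.005  0.017]
scene tape ((555.3933715820312, 272.69085693359375), 28.288076400756836) 0.0401 tilt [ 0.006 -0.002]
scene pot [ 0.628 -0.102  0.007] [ 0.672 -0.058  0.03 ]
scene roll [ 0.406 -0.3    0.006] [ 0.506 -0.203  0.05 ]
scene marker [ 0.546 -0.224  0.006] [ 0.672 -0.152  0.023]
side tub ((480.203369140625, 374.3750305175781), 34.2640380859375) 0.0679 tilt [ 0.018 -0.019]
side tape ((553.1448974609375, 274.6214599609375), 30.714887619018555) 0.0413 tilt [ 0.002 -0.008]
side pot [ 0.601 -0.107  0.006] [ 0.669 -0.056  0.033]
side roll [ 0.395 -0.304  0.006] [ 0.523 -0.198  0.053]
side marker [ 0.544 -0.242  0.006] [ 0.666 -0.125  0.024]
```

View pics/f_wrist.png

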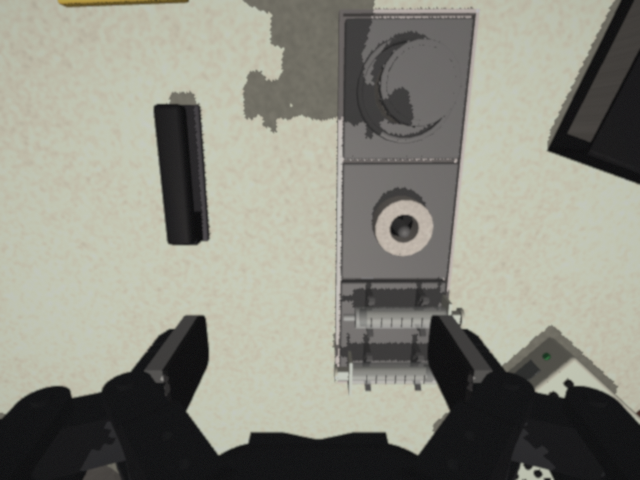

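View pics/f_scene.png

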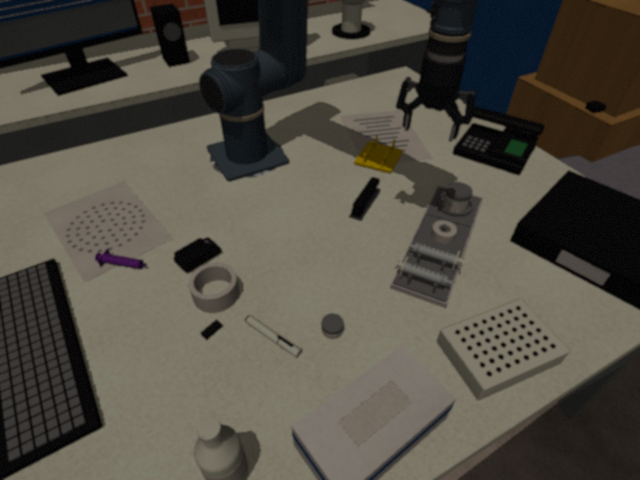

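Tub stands in the collar (457,197), tape is on the post (445,230), and both syringes are in the cradles (435,255 and 425,275). Pot, roll and marker have not moved, and the arm is clear. Handing in.

```bash
python3 -c "
from station import manip
print(manip.get_obs()['contact_force']);print(manip.finish_job())"
```

```text
[0.46706104 0.20929102 0.44554146]
the job is handed in; nothing more can be done
None
```

The tray is set up and the job was handed in at about 31 s of robot time. The tape is on the spindle, one syringe is in each cradle and the tub is in the collar. Each was lowered until seated and then released.

My last checks showed:
- **Tub:** about 2 mm from the collar centre, upright, lid top at z ≈ 0.068.
- **Tape:** 1–3 mm from the post, flat, top at z ≈ 0.041.
- **Syringes:** about 1 mm or less across their cradles, about 3 mm (A) and 1 mm (B) lengthwise, and parallel to the cradles. I measured these before moving the tub, and afterwards only looked at them in the final pictures.
- **Pot, roll and marker:** unmoved within 1 mm in the scene camera.

The cameras differed by 2–3 mm throughout. The side camera's final boxes around the pot, roll and marker were too loose to use because they took in neighbouring points. I let go of syringe A once on the table and gripped it again lower, because the first grip was too high on the barrel. No check failed.

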